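Register a desk name block in the engraving jig

TASK

Lay the wooden name block on the open part of the engraving jig's bed, on the side away from the robot, long side along the fence, brass plate up, and push it under the bridge until its long edge is home against the fence; then push it along the fence until its end is home against the steel end stop, which stands at one end of the bed or the other. Leave it flat on the bed, fully touching both, with its long edge flush to the fence. Push gently, do not knock the bridge, and leave the bell, card terminal and pen cup where they stand.

Things in the scene. Friction and masses are not known exactly. Their poses are not given: they have to be found in the camera images.
- block: The name block: dark wood bar 45 x 150 x 22 mm (x, y, z) with a brass plate inlaid in its top, 0.2 kg nominal. It starts lying loose on the counter to the right of the jig, plate up. Origin: centre of its underside; y along its length. A half turn about z makes no difference.
- jig: Aluminium bed of the engraving jig, 200 x 320 x 15 mm (x, y, z), fixed to the counter, turned up to 0.15 rad. Origin: centre of its underside (on the counter); x points towards the robot, to the fence; y runs along the fence, to the robot's right. Bed top at z = 15 mm. The part away from the robot (x = -100 to +47 mm) is open above.
- fence: Rigid steel fence along the bed's side nearest the robot, 265 mm long, 20 mm high, 20 mm deep. Origin: foot of the middle of its front face, on the bed top, at jig x = 80 mm; the face is its plane x = 0 and the block comes to it from -x; y runs along the face, same axes as the jig. A block fully home has its centre at x = -22.5 mm here.
- bridge: Rigid grey bridge, origin and axes as the jig's. Beam along y over the whole bed: x = 47 to 67 mm, z = 70 to 110 mm (55 mm clear above the bed), with a 50 mm wide carriage on its middle up to z = 152 mm. Legs at its ends (y = +-160 mm) stand at x = 78 to 104 mm. The beam hangs over the block's final place (x = 35 to 80 mm): no room there for an upright gripper; tilt it, fingers towards the fence.
- stop: Rigid steel end stop fixed on the bed, 30 mm high, 30 mm along x, symmetrical, its centre 22.5 mm in front of the fence face at jig y = +130 or -130 mm. Origin: centre of its underside on the bed top, axes as the jig's. The block's end goes against its nose, which looks to the jig's middle; how far the nose projects is not measured (10 to 30 mm from the origin along y): find it by touch.
- pad: Low steel cover 30 x 30 x 3 mm fixed over the empty stop place at the other end of the bed, mirror image of the stop's place; nothing has to go there. Origin: centre of its underside on the bed top.
- bell: Steel counter bell, 84 mm across, 55 mm high, loose, beyond the jig. Origin: centre of its underside.
- terminal: Black card terminal 150 x 75 x 32 mm, loose, left of the jig. Origin: centre of its underside; x along its length.
- pencup: White empty pen cup, 70 mm across, 90 mm high, loose, left of the jig. Origin: centre of its underside.
Mind the look-alikes: they are no part of the job. Of the things shaped like the block, the wood one is meant.

How it is judged:
By the outcome, as a careful person would: the job done as asked, in the order asked, and still so for the second after the job is handed in, with the robot touching nothing.
It also fails if it takes over 72 s, if anything falls off the work surface, if the arm or the gripper's body presses on something with over 40 N, if the wrist force passes 120 N, or if a joint passes its speed limit or range.

ROBOT

A 7-joint arm with a two-finger parallel gripper is mounted at the origin on the work surface. World frame = base frame: x ahead of the robot, y to its left, z up, the work surface at z = 0. Lengths are in m, angles in rad, forces in N, time in s.
With the tool pointing down it reaches from about 0.4 to 0.85 m from the base axis. Payload 4.5 kg.
Tool frame: the origin (TCP) lies midway between the tips of the shut fingers; the grasp point (between the pads) lies 19 mm behind it; z points along the fingers, y is the line along which they close (so a half turn about z gives the same grasp; the last joint's range is limited). The gripper opens to 88 mm and grips with 3 to 60 N. Pads are 18 mm wide; open, the fingers measure 123 mm over their backs; the gripper's body (75 mm by 187 mm) begins 45 mm behind the grasp point.
Start: joints at [-1.151, 0.689, -0.195, 1.565, 0.157, 0.902, -0.215], TCP at [0.235, 0.579, 0.239] pointing down, gripper open.
Joint ranges: [-3.01, 3.01], [-0.46, 2.08], [-1.47, 1.51], [0.13, 2.56], [-1, 4.14], [0.04, 2.09], [-2.66, 2.66]. Speed limits (rad/s): [2.57, 2.57, 3.14, 3.14, 3.14, 3.14, 3.14].

INTERFACE

Orientations are given as a unit quaternion [x, y, z, w].
In Python, from plant import sensors, eyes, finish_job gives the robot as it stands.
- The arm moves only by the tool send_rows, never from a script. Its argument "rows" is text: rows parted by semicolons, each of 4 numbers parted by spaces: the shift along the tool's x, y, z normalised to -1 to 1, where 1 is 30 cm, then the turn about the tool's z normalised to -1 to 1, where 1 is 2 pi rad. A call has 1 to 10 rows; each row is the pose to reach, as a shift and turn from the pose commanded when the call began, along the tool's axes at that moment, turning the shorter way round; what a row does not reach only later rows make up. A row lasts 1/12 s, in which the tool goes at most 41.7 mm and 7.16 degrees, less where a joint would pass 70% of its speed; a pose out of reach is approached as far as the arm can. A call with a number of a shift or a turn outside -1 to 1 is refused whole. A call with a gripper value outside its range is refused whole. "jaw" is the closure, from -1 (fully open) to 1 (shut), set as the call begins (left out, the last holds). The fingers move at their own pace and stop on an object; "force" is the grip in N (left out, the last holds). Time passes only in rows, so rows that repeat a pose let the fingers close. It gives the time, the measured TCP pose, the force, the opening and the grip force at its end, in the units of the state.
- sensors.get_state(): the state, without advancing time (a new reading comes with each control period).
- eyes.snapshot(name): name is "side" or "top" or "wrist"; returns (picture, depth): 400x640x3 uint8, red, green, blue; 400x640 float32, m along the optical axis (not along the pixel's ray), 0 where there is no reading.
- eyes.calibration(name): a dict with "fov_y" (degrees; the focal length in pixels is half the picture's height over the tangent of half this angle, whatever the lens; pixels are square), "cx", "cy" (the principal point, pixels), "dist_coeffs" ([k1, k2, p1, p2, k3] as OpenCV has them; the pictures are not rectified), "world_from_camera" (4x4, takes a point from camera to world coordinates). Camera axes: x right, y down, z forward; pixel columns grow to the right and rows downward; lengths in m; the calibration is good to about 2 mm. A picture is of the moment at which its call begins: read the wrist's pose just before it. calibration takes no time and is no camera call; for the wrist camera it gives the pose at the moment of the call.
- finish_job(): hands the job in; it is judged then, once.
The state is a dict: "clock": time; "q": joint angles; "qd": joint speeds; "joint_torque": joint torques, N m; "tool_pos": TCP position; "eef_rot": TCP orientation; "contact_force": force on the tool from outside, world axes, zero at the start; "moment": the same for the moment, N m; "opening": opening from 0.0 (shut) to 1.0 (fully open); "finger_force": force on a finger pad.
Only numpy, scipy, OpenCV 4.12 (cv2) and the standard library are available. Lean on these libraries where they do the work, as an engineer would, in place of code of your own. Each camera call takes 0.05 s, during which the arm holds its last target. There are 200 camera calls.

## Working session

There is one attempt and no reset: what is moved stays moved. The work goes in short steps, Python scripts to look and compute and a tool call to move; the robot and the scene stay as the last step left them, time stands still between calls to the robot, and variables do not carry over. Pictures are saved under pics/ and viewed, at most 10 in all, crops included, and the job is handed in when it is done.

Besides the shell and the picture viewer there is one more tool, called after "Call:" by a JSON object that holds its "op" and its "data", one argument or row to a line. send_rows: Moves the arm, as the interface text tells. Scaled input: -1 to 1 covers 30 cm each way for a shift and 2 pi rad each way for a turn. Its arguments: {"type":"object","properties":{"rows":{"type":"string"},"jaw":{"type":"number"},"force":{"type":"number"}},"required":["rows"]}

```bash
mkdir -p pics; ls; cat > h.py <<'E'
import numpy as np, cv2
from plant import sensors, eyes, finish_job
def K(c):
    f=200/np.tan(np.radians(c["fov_y"])/2); return np.array([[f,0,c["cx"]],[0,f,c["cy"]],[0,0,1]])
def snap(n,fn=None):
    c=eyes.calibration(n); p,d=eyes.snapshot(n)
    if fn: cv2.imwrite(f"pics/{fn}.png",p[:,:,::-1]); np.savez(f"pics/{fn}.npz",p=p,d=d,**{k:np.array(v) for k,v in c.items()})
    return c,p,d
def load(fn):
    z=np.load(f"pics/{fn}.npz"); c={k:z[k] for k in z.files if k not in"pd"}; return c,z["p"],z["d"]
def cloud(c,d):
    k=K(c); v,u=np.mgrid[0:400,0:640]
    n=cv2.undistortPoints(np.stack([u,v],-1).reshape(-1,1,2).astype(np.float64),k,np.array(c["dist_coeffs"],float)).reshape(400,640,2)
    P=np.dstack([n*d[...,None],d,np.ones_like(d)])@np.array(c["world_from_camera"]).T
    return P[...,:3]
E
python3 - <<'E'
from h import *
s=sensors.get_state(); print({k:np.round(v,3).tolist() for k,v in s.items()})
for n in("top","side"):
    c,p,d=snap(n,n+"0"); print(n,{k:np.round(v,3).tolist() for k,v in c.items()},(d==0).mean())
E
```

```text
pics
{'clock': 0.0, 'q': [-1.151, 0.69, -0.195, 1.566, 0.157, 0.902, -0.215], 'qd': [-0.0, 0.0, -0.001, 0.001, -0.001, -0.001, -0.0], 'joint_torque': [0.0, -52.757, -1.267, -15.343, -0.053, 0.007, 0.0], 'tool_pos': [0.235, 0.578, 0.238], 'eef_rot': [0.192, 0.981, -0.001, -0.0], 'contact_force': [-0.252, 0.653, -0.751], 'moment': [0.002, -0.01, 0.052], 'finger_force': 0.0, 'opening': 0.999}
top {'fov_y': 50.329, 'cx': 316.825, 'cy': 205.322, 'dist_coeffs': [-0.016, 0.0, 0.0, 0.0, 0.0], 'world_from_camera': [[-0.016, -0.977, 0.213, 0.379], [-1.0, 0.016, -0.0, -0.027], [-0.003, -0.213, -0.977, 1.282], [0.0, 0.0, 0.0, 1.0]]} 0.00414453125
side {'fov_y': 57.351, 'cx': 324.044, 'cy': 197.362, 'dist_coeffs': [-0.064, 0.0, 0.0, 0.0, 0.0], 'world_from_camera': [[-0.998, -0.046, 0.051, 0.586], [-0.068, 0.712, -0.699, 0.699], [-0.004, -0.701, -0.713, 0.784], [0.0, 0.0, 0.0, 1.0]]} 0.00398046875
```

View pics/top0.png

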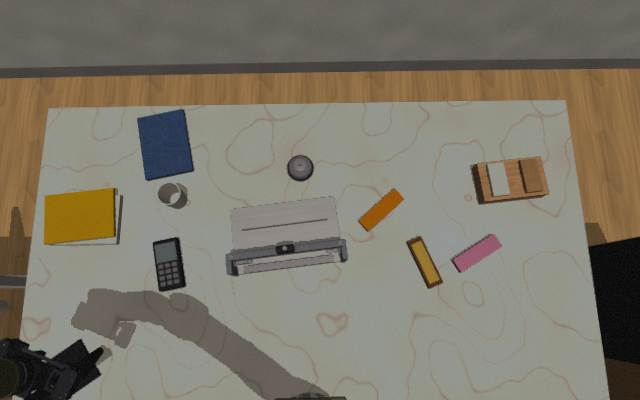

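View pics/side0.png

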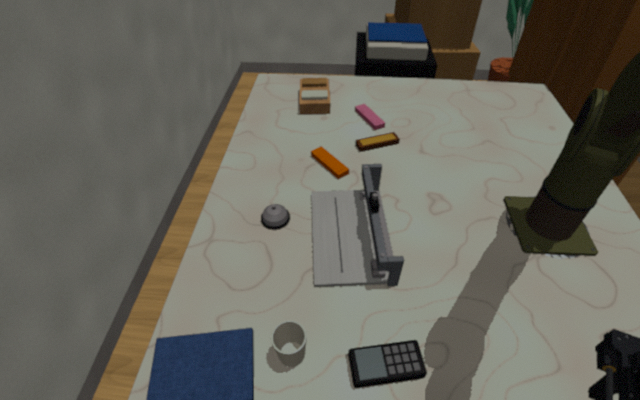

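Bar-shaped candidates in the top view are an orange bar at (381,210), a dark bar with a yellow-brass top at (424,262) and a pink bar at (476,253). The dark wood bar with the brass inlay fits the description. The jig is at (285,240), with its bridge at (287,252) and the bell at (300,168). I'll confirm the block in a crop and measure the poses.

```bash
python3 - <<'E'
from h import *
c,p,d=load("top0"); cs,ps,ds=load("side0")
a=cv2.resize(p[180:290,215:515],None,fx=2.6,fy=2.6,interpolation=cv2.INTER_CUBIC)
b=cv2.resize(ps[120:300,280:480],None,fx=1.6,fy=1.6,interpolation=cv2.INTER_CUBIC)
o=np.zeros((a.shape[0]+b.shape[0],a.shape[1],3),np.uint8);o[:a.shape[0]]=a;o[a.shape[0]:,:b.shape[1]]=b
cv2.imwrite("pics/crop1.png",np.clip(o[:,:,::-1]*1.5,0,255).astype(np.uint8)); print(o.shape)
P=cloud(c,d); Q=cloud(cs,ds)
def rect(X,lo,hi,win,nm):
    m=(X[...,2]>lo)&(X[...,2]<hi)&(X[...,0]>win[0])&(X[...,0]<win[1])&(X[...,1]>win[2])&(X[...,1]<win[3])
    r=cv2.minAreaRect(X[m][:,:2].astype(np.float32)); print(nm,m.sum(),np.round(X[m].mean(0),4),np.round(r[0],4),np.round(r[1],4),round(r[2],2),np.round(np.median(X[m][:,2]),4))
for (u,v) in [(424,262),(381,210),(476,253),(285,220),(287,245),(300,168),(172,195),(169,265)]: print(u,v,np.round(P[v,u],4))
for (u,v) in [(377,141),(330,240)]: print('s',u,v,np.round(Q[v,u],4))
x,y,_=P[262,424]
for X,n in((P,'top'),(Q,'side')):
    rect(X,.012,.035,(x-.1,x+.1,y-.07,y+.07),n+' block')
    x2,y2,_=P[220,285]
    rect(X,.009,.021,(x2-.2,x2+.2,y2-.22,y2+.22),n+' bed')
    rect(X,.1,.118,(x2-.2,x2+.2,y2-.22,y2+.22),n+' beamtop')
E
```

```text
(574, 780, 3)
424 262 [ 0.4765 -0.3397  0.0254]
381 210 [ 0.6353 -0.2214  0.0213]
476 253 [ 0.5005 -0.4966  0.0219]
285 220 [0.6107 0.0694 0.0141]
287 245 [0.5194 0.0545 0.1383]
300 168 [0.7664 0.0217 0.0391]
172 195 [0.6966 0.4198 0.0057]
169 265 [0.479  0.4065 0.0353]
s 377 141 [ 0.4771 -0.3311  0.023 ]
s 330 240 [0.6146 0.1021 0.0157]
top block 812 [ 0.4763 -0.3419  0.0209] [ 0.4774 -0.3425] [0.1501 0.0484] 22.77 0.0209
top bed 5205 [0.5878 0.0695 0.0142] [0.6306 0.0782] [0.3353 0.3242] 6.47 0.0141
top beamtop 928 [0.5049 0.0633 0.1086] [0.4924 0.0602] [0.0575 0.3353] 6.51 0.1087
side block 448 [ 0.4776 -0.3373  0.0218] [ 0.477  -0.3429] [0.153  0.0525] 22.81 0.0227
side bed 5615 [0.5866 0.0891 0.0152] [0.6333 0.0784] [0.341  0.3304] 6.29 0.0153
side beamtop 900 [0.5    0.1001 0.1092] [0.4919 0.0611] [0.0566 0.3365] 6.66 0.1099
```

View pics/crop1.png

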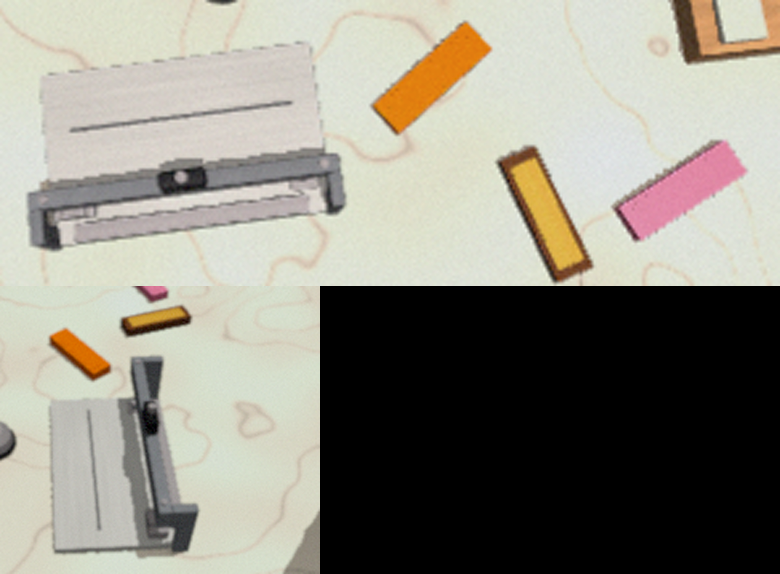

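The dark bar with the brass plate at top-view (424,262) is confirmed as the block. The orange and pink bars have no plate. Next: refine the jig pose and find which end has the stop.

```bash
python3 - <<'E'
from h import *
for n in("top0","side0"):
    c,p,d=load(n); X=cloud(c,d)
    th=np.radians(6.5); ex=np.array([-np.cos(th),-np.sin(th)]); ey=np.array([np.sin(th),-np.cos(th)])
    o=np.array([.592,.07]); J=np.dstack([(X[...,:2]-o)@ex,(X[...,:2]-o)@ey,X[...,2]])
    bed=(abs(J[...,2]-.015)<.006)&(abs(J[...,0])<.15)&(abs(J[...,1])<.2)
    B=J[bed]
    # far edge line, end edges, beam lines
    ys=np.arange(-.14,.141,.02); f=[(y,np.percentile(B[abs(B[:,1]-y)<.01][:,0],1)) for y in ys]; print(n,"far",np.round(np.polyfit(*np.array(f).T,1),4))
    xs=np.arange(-.08,.03,.02)
    for q in(1,99):
        f=[(x,np.percentile(B[abs(B[:,0]-x)<.01][:,1],q)) for x in xs]; print("end",np.round(np.polyfit(*np.array(f).T,1),4))
    bm=J[(abs(J[...,2]-.11)<.006)&(abs(J[...,0])<.15)&(abs(J[...,1])<.2)]
    for q in(2,98):
        f=[(y,np.percentile(bm[abs(bm[:,1]-y)<.01][:,0],q)) for y in ys if abs(y)>.03]; print("beam",np.round(np.polyfit(*np.array(f).T,1),4))
    print("beam y",np.percentile(bm[:,1],[1,99]))
    for s in(1,-1):
        w=J[(abs(J[...,0]-.0575)<.03)&(abs(J[...,1]-s*.125)<.03)&(J[...,2]<.065)]
        print("stop side",s,len(w),np.histogram(w[:,2],[0,.01,.0165,.022,.03,.038,.042,.05,.06])[0])
        t=w[abs(w[:,2]-.045)<.005]; 
        if len(t): print(t.min(0),t.max(0))
E
```

```text
top0 far [-0.114  -0.0874]
end [ 0.     -0.1578]
end [0.0102 0.1548]
beam [0.0007 0.0726]
beam [0.0006 0.0913]
beam y [-0.1678829   0.16416459]
stop side 1 229 [  7 189  32   1   0   0   0   0]
stop side -1 219 [ 15 171  33   0   0   0   0   0]
side0 far [-0.1142 -0.0849]
end [-0.0172 -0.1613]
end [0.1282 0.154 ]
beam [0.0117 0.074 ]
beam [0.0099 0.0916]
beam y [-0.16874619  0.16321665]
stop side 1 292 [  0 203  89   0   0   0   0   0]
stop side -1 487 [  0 308  60  21  50  10  38   0]
[ 0.06814893 -0.14454726  0.04037804] [ 0.07828539 -0.12116952  0.04831473]
```

Call:
{"op": "send_rows", "data": {
  "rows": "0 0 -0.14 0;0 0 -0.28 0;0 0 -0.42 0;0 0 -0.56 0;0 0 -0.7 0;0 0 -0.84 0;0 0 -1 0;0 0 -1 0"
}}

```text
clock: 0.77
tool_pos: [0.2354, 0.5803, 0.5461]
eef_rot: [0.192, 0.981, 0.006, 0.0]
contact_force: [-0.1, -0.3, 1.1]
opening: 1.006
finger_force: 0.0
```

Call:
{"op": "send_rows", "data": {
  "rows": "0 0 -0.14 0;0 0 -0.28 0;0 0 -0.42 0;0 0 -0.56 0;0 0 -0.7 0;0 0 -0.84 0;0 0 -1 0;0 0 -1 0;0 0 -1 0"
}}

```text
clock: 1.52
tool_pos: [0.2151, 0.529, 0.7017]
eef_rot: [0.191, 0.981, 0.018, 0.003]
contact_force: [0.5, 0.7, 0.3]
opening: 0.999
finger_force: 0.0
```

```bash
python3 - <<'E'
from h import *
from scipy.optimize import minimize
s=sensors.get_state(); print(np.round(s['q'],3),np.round(s['tool_pos'],3),np.round(s['eef_rot'],3))
# jig pose: fit bed rectangle far part / beam from both cams
th=np.radians(6.5)
for n in("top0","side0"):
    c,p,d=load(n); X=cloud(c,d)
    ex=np.array([-np.cos(th),-np.sin(th)]); ey=np.array([np.sin(th),-np.cos(th)]); o=np.array([.5665,.0691])
    J=np.dstack([(X[...,:2]-o)@ex,(X[...,:2]-o)@ey,X[...,2]])
    H=J[...,2]
    B=J[(H>.0095)&(H<.022)&(abs(J[...,0])<.13)&(abs(J[...,1])<.19)]
    ys=np.arange(-.14,.141,.02); f=[(y,np.percentile(B[abs(B[:,1]-y)<.01][:,0],1)) for y in ys]; print(n,"far",np.round(np.polyfit(*np.array(f).T,1),4))
    for q in(1,99): print(q,[round(np.percentile(B[abs(B[:,0]-x)<.01][:,1],q),4) for x in np.arange(-.08,.05,.02)])
    for sg in(1,-1):
        w=J[(abs(J[...,0]-.0575)<.025)&(abs(J[...,1]-sg*.125)<.035)&(H<.065)]
        t=w[abs(w[:,2]-.045)<.006]; print(sg,len(w),len(t)); 
        if len(t): print(t.min(0),t.max(0))
E
```

```text
[-1.35   0.497  0.273  0.529 -0.153  2.089 -0.003] [0.215 0.529 0.702] [0.191 0.981 0.018 0.003]
top0 far [ 0.0018 -0.0985]
1 [np.float64(-0.1564), np.float64(-0.1567), np.float64(-0.1551), np.float64(-0.1564), np.float64(-0.1556), np.float64(-0.156), np.float64(-0.1535)]
99 [np.float64(0.1566), np.float64(0.1566), np.float64(0.1572), np.float64(0.1567), np.float64(0.1567), np.float64(0.1559), np.float64(0.1581)]
1 174 0
-1 182 27
[ 0.0629036  -0.15218846  0.03920183] [ 0.08028191 -0.11933617  0.04825511]
side0 far [ 0.0015 -0.0958]
1 [np.float64(-0.1585), np.float64(-0.1593), np.float64(-0.1589), np.float64(-0.1589), np.float64(-0.1591), np.float64(-0.158), np.float64(-0.1576)]
99 [np.float64(0.1576), np.float64(0.1558), np.float64(0.1541), np.float64(0.1532), np.float64(0.156), np.float64(0.1577), np.float64(0.1556)]
1 171 2
[0.08211158 0.15145737 0.04435763] [0.08215501 0.15451381 0.04956156]
-1 410 47
[ 0.04271096 -0.15872528  0.03904282] [ 0.07941231 -0.11917705  0.05047962]
```

Call:
{"op": "send_rows", "data": {
  "rows": "0 0 -1 0;0 0 -1 0;0 0 -1 0;0 0 -1 0;0 0 -1 0;0 0 -1 0"
}}

```text
clock: 2.02
tool_pos: [0.1913, 0.4702, 0.7439]
eef_rot: [0.191, 0.981, 0.036, 0.007]
contact_force: [0.2, -0.0, -0.1]
opening: 1.001
finger_force: 0.0
```

Call:
{"op": "send_rows", "data": {
  "rows": "0 0.5 -1 0;0 0.5 -1 0;0 0.5 -1 0;0 0.5 -1 0;0 0.5 -1 0;0 0.5 -1 0"
}}

```text
clock: 2.52
tool_pos: [0.1958, 0.4815, 0.7527]
eef_rot: [0.191, 0.98, 0.055, 0.011]
contact_force: [-0.3, -1.3, 0.0]
opening: 1.0
finger_force: 0.0
```

```bash
cat >> h.py <<'E'
from scipy.spatial.transform import Rotation as R
def st():
    s=sensors.get_state(); print('t',round(s['clock'],2),'q',np.round(s['q'],3),'p',np.round(s['tool_pos'],4),'axes(cols)\n',np.round(R.from_quat(s['eef_rot']).as_matrix(),3)); return s
E
python3 -c "
from h import *
st()"
```

```text
t 2.52 q [-1.398  0.378  0.313  0.576 -0.14   2.089 -0.004] p [0.1958 0.4815 0.7527] axes(cols)
 [[-0.927  0.374  0.042]
 [ 0.376  0.921  0.103]
 [ 0.     0.111 -0.994]]
```

Call:
{"op": "send_rows", "data": {
  "rows": "0 -0.32 1 0;0 -0.32 1 0;0 -0.32 1 0;0 -0.32 1 0;0 -0.32 1 0;0 -0.32 1 0;0 -0.32 1 0;0 -0.32 1 0"
}}

```text
clock: 3.18
tool_pos: [0.1723, 0.4235, 0.4453]
eef_rot: [0.191, 0.98, 0.056, 0.011]
contact_force: [-0.6, 0.9, -0.0]
opening: 1.0
finger_force: 0.0
```

Call:
{"op": "send_rows", "data": {
  "rows": "0 -0.32 1 0;0 -0.32 1 0;0 -0.32 1 0;0 -0.32 1 0;0 -0.32 1 0;0 -0.32 1 0;0 -0.32 1 0;0 -0.32 1 0"
}}

```text
clock: 3.85
tool_pos: [0.1496, 0.3677, 0.1468]
eef_rot: [0.191, 0.98, 0.046, 0.009]
contact_force: [-0.8, -1.3, -0.1]
opening: 1.001
finger_force: 0.0
```

```bash
python3 -c "
from h import *
st()"
```

```text
t 3.85 q [-1.342  0.599  0.051  2.409 -0.417  0.045  0.3  ] p [0.1496 0.3677 0.1468] axes(cols)
 [[-0.927  0.374  0.035]
 [ 0.376  0.923  0.086]
 [ 0.     0.093 -0.996]]
```

Tilt builds up at the reach limits, so I can set it deliberately. First I'll trim back to upright.

Call:
{"op": "send_rows", "data": {
  "rows": "0 -0.2 0.1 0;0 -0.2 0.1 0;0 -0.2 0.1 0"
}}

```text
clock: 4.1
tool_pos: [0.1399, 0.3459, 0.1474]
eef_rot: [0.192, 0.981, 0.035, 0.006]
contact_force: [0.3, -1.2, -0.1]
opening: 0.998
finger_force: 0.0
```

Call:
{"op": "send_rows", "data": {
  "rows": "0 -0.2 0.1 0;0 -0.2 0.1 0;0 -0.2 0.1 0"
}}

```text
clock: 4.35
tool_pos: [0.1187, 0.2947, 0.1661]
eef_rot: [0.192, 0.981, 0.018, 0.003]
contact_force: [0.2, 0.1, -0.5]
opening: 1.001
finger_force: 0.0
```

```bash
python3 -c "
from h import *
st()"
```

```text
t 4.35 q [-1.389  0.524  0.082  2.559 -1.     0.043  0.864] p [0.1187 0.2947 0.1661] axes(cols)
 [[-0.926  0.376  0.014]
 [ 0.376  0.926  0.035]
 [ 0.     0.037 -0.999]]
```

Call:
{"op": "send_rows", "data": {
  "rows": "0 -0.15 0.1 0;0 -0.15 0.1 0;0 -0.15 0.1 0"
}}

```text
clock: 4.6
tool_pos: [0.1161, 0.2875, 0.1542]
eef_rot: [0.192, 0.981, -0.001, -0.001]
contact_force: [0.2, -0.3, -0.4]
opening: 1.003
finger_force: 0.0
```

```bash
python3 -c "
from h import *
st()"
```

```text
t 4.6 q [-1.373  0.561  0.065  2.559 -1.     0.043  0.865] p [0.1161 0.2875 0.1542] axes(cols)
 [[-0.926  0.377 -0.002]
 [ 0.377  0.926 -0.001]
 [ 0.002 -0.002 -1.   ]]
```

Call:
{"op": "send_rows", "data": {
  "rows": "-0.707 0.333 -0.553 0.125;-0.707 0.333 -0.553 0.125;-0.707 0.333 -0.553 0.125;-0.707 0.333 -0.553 0.125;-0.707 0.333 -0.553 0.125;-0.707 0.333 -0.553 0.125;-0.707 0.333 -0.553 0.125;-0.707 0.333 -0.553 0.125"
}}

```text
clock: 5.27
tool_pos: [0.3518, 0.3, 0.3216]
eef_rot: [0.555, 0.832, -0.0, -0.0]
contact_force: [0.7, 0.7, -0.0]
opening: 0.995
finger_force: 0.0
```

Call:
{"op": "send_rows", "data": {
  "rows": "-0.735 -0.057 0.133 0.125;-0.735 -0.057 0.133 0.125;-0.735 -0.057 0.133 0.125;-0.735 -0.057 0.133 0.125;-0.735 -0.057 0.133 0.125;-0.735 -0.057 0.133 0.125;-0.735 -0.057 0.133 0.125"
}}

```text
clock: 5.85
tool_pos: [0.4209, 0.086, 0.2799]
eef_rot: [0.834, 0.553, -0.001, 0.0]
contact_force: [-0.3, 0.4, -0.5]
opening: 0.999
finger_force: 0.0
```

```bash
python3 -c "
from h import *
st()"
```

```text
t 5.85 q [-0.984  0.633  1.164  2.099 -0.751  0.917  0.213] p [0.4209 0.086  0.2799] axes(cols)
 [[ 0.389  0.921 -0.001]
 [ 0.921 -0.389 -0.002]
 [-0.002 -0.    -1.   ]]
```

Call:
{"op": "send_rows", "data": {
  "rows": "-0.632 0.36 0.133 0.125;-0.632 0.36 0.133 0.125;-0.632 0.36 0.133 0.125;-0.632 0.36 0.133 0.125;-0.632 0.36 0.133 0.125;-0.632 0.36 0.133 0.125;-0.632 0.36 0.133 0.125"
}}

```text
clock: 6.43
tool_pos: [0.4485, -0.1302, 0.2395]
eef_rot: [0.981, 0.192, -0.001, 0.001]
contact_force: [0.5, 0.4, -0.0]
opening: 1.0
finger_force: 0.0
```

Call:
{"op": "send_rows", "data": {
  "rows": "-0.192 0.7 0.133 0;-0.192 0.7 0.133 0;-0.192 0.7 0.133 0;-0.192 0.7 0.133 0;-0.192 0.7 0.133 0;-0.192 0.7 0.133 0;-0.192 0.7 0.133 0"
}}

```text
clock: 7.02
tool_pos: [0.4762, -0.3455, 0.1989]
eef_rot: [0.981, 0.196, -0.002, 0.0]
contact_force: [-0.5, 0.0, 0.4]
opening: 1.0
finger_force: 0.0
```

```bash
python3 - <<'E'
from h import *
s=st(); c,p,d=snap("wrist","w1"); X=cloud(c,d)
x,y=.477,-.3425
m=(X[...,2]>.012)&(X[...,2]<.035)&(abs(X[...,0]-x)<.1)&(abs(X[...,1]-y)<.08)
r=cv2.minAreaRect(X[m][:,:2].astype(np.float32)); print(m.sum(),np.round(r[0],4),np.round(r[1],4),r[2],np.median(X[m][:,2]),(d==0).mean())
E
```

```text
t 7.02 q [ 0.044  0.932  1.032  1.752 -0.927  1.032  0.253] p [ 0.4762 -0.3455  0.1989] axes(cols)
 [[ 0.923  0.385 -0.003]
 [ 0.385 -0.923 -0.002]
 [-0.004  0.    -1.   ]]
4658 [ 0.4768 -0.3438] [0.1478 0.0451] 22.47728729248047 0.02207910583882175 0.00962890625
```

Call:
{"op": "send_rows", "data": {
  "rows": "0.004 -0.005 0.13 0;0.004 -0.005 0.26 0;0.004 -0.005 0.38 0;0.004 -0.005 0.48 0;0.004 -0.005 0.56 0;0.004 -0.005 0.62 0;0.004 -0.005 0.65 0;0.004 -0.005 0.65 0"
}}

```text
clock: 7.73
tool_pos: [0.4772, -0.3369, 0.0033]
eef_rot: [0.98, 0.199, -0.002, -0.002]
contact_force: [-0.3, -0.2, 0.8]
opening: 1.0
finger_force: 0.0
```

Call:
{"op": "send_rows", "data": {
  "rows": "0 0 0 0;0 0 0 0;0 0 0 0;0 0 0 0;0 0 0 0;0 0 0 0",
  "jaw": 1,
  "force": 20
}}

```text
clock: 8.23
tool_pos: [0.4783, -0.3397, 0.0053]
eef_rot: [0.98, 0.199, -0.001, 0.0]
contact_force: [0.4, -1.3, -0.0]
opening: 0.566
finger_force: 0.6
```

Call:
{"op": "send_rows", "data": {
  "rows": "0 0 -0.05 0;0 0 -0.15 0;0 0 -0.28 0;0 0 -0.42 0;0 0 -0.56 0;0 0 -0.7 0;0 0 -0.7 0"
}}

```text
clock: 8.82
tool_pos: [0.4803, -0.3434, 0.2223]
eef_rot: [0.98, 0.198, 0.003, 0.005]
contact_force: [-0.1, -1.9, -1.2]
opening: 0.506
finger_force: 20.0
```

```bash
python3 -c "
from h import *
st()"
```

```text
t 8.82 q [ 0.119  0.792  0.798  1.731 -0.699  0.914  0.039] p [ 0.4803 -0.3434  0.2223] axes(cols)
 [[ 0.921  0.388  0.008]
 [ 0.388 -0.921 -0.008]
 [ 0.004  0.01  -1.   ]]
```

Call:
{"op": "send_rows", "data": {
  "rows": "0.566 -0.485 0 -0.1;0.566 -0.485 0 -0.1;0.566 -0.485 0 -0.1;0.566 -0.485 0 -0.1;0.566 -0.485 0 -0.1;0.566 -0.485 0 -0.1;0.566 -0.485 0 -0.1"
}}

```text
clock: 9.4
tool_pos: [0.5801, -0.1322, 0.2132]
eef_rot: [0.868, 0.496, 0.001, -0.003]
contact_force: [-0.7, 0.3, -2.0]
opening: 0.506
finger_force: 20.0
```

Call:
{"op": "send_rows", "data": {
  "rows": "0.736 -0.25 0 -0.105;0.736 -0.25 0 -0.105;0.736 -0.25 0 -0.105;0.736 -0.25 0 -0.105;0.736 -0.25 0 -0.105;0.736 -0.25 0 -0.105;0.736 -0.25 0 -0.105;0.736 -0.25 0 -0.105"
}}

```text
clock: 10.07
tool_pos: [0.6272, 0.0894, 0.2139]
eef_rot: [0.664, 0.748, -0.001, -0.002]
contact_force: [-0.3, -2.2, -2.0]
opening: 0.502
finger_force: 20.0
```

```bash
python3 - <<'E'
from h import *
st(); c,p,d=snap("side","s2"); X=cloud(c,d)
th=np.radians(6.5);ex=np.array([-np.cos(th),-np.sin(th)]); ey=np.array([np.sin(th),-np.cos(th)]); o=np.array([.5665,.0691])
cv2.imwrite("pics/s2c.png",cv2.resize(p[60:320,180:480],None,fx=2,fy=2)[:,:,::-1])
E
```

```text
t 10.07 q [-0.482  0.785  0.514  1.582 -0.461  0.901  0.317] p [0.6272 0.0894 0.2139] axes(cols)
 [[-0.118  0.993 -0.003]
 [ 0.993  0.118  0.001]
 [ 0.001 -0.003 -1.   ]]
```

View pics/s2c.png

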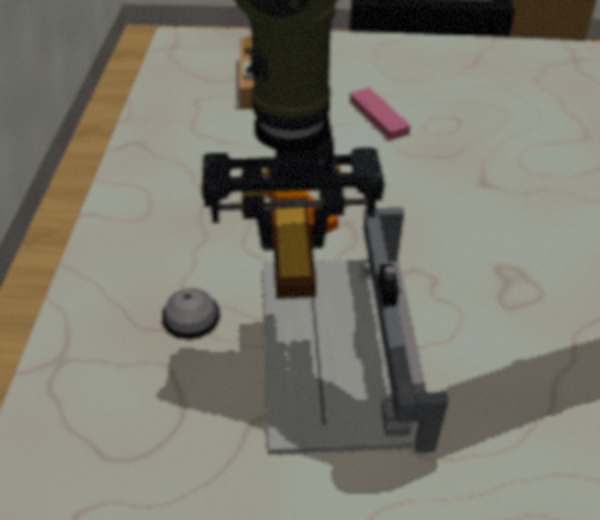

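Call:
{"op": "send_rows", "data": {
  "rows": "0 0.01 0.12 0;0 0.01 0.25 0;0 0.01 0.37 0;0 0.01 0.47 0;0 0.01 0.55 0;0 0.01 0.6 0;0 0.01 0.615 0;0 0.01 0.615 0;0 0.01 0.615 0"
}}

```text
clock: 10.87
tool_pos: [0.6311, 0.0867, 0.0312]
eef_rot: [0.666, 0.746, -0.0, 0.0]
contact_force: [-0.5, 0.8, -2.4]
opening: 0.508
finger_force: 20.0
```

Call:
{"op": "send_rows", "data": {
  "rows": "0 0 0.01 0;0 0 0.015 0;0 0 0.015 0;0 0 0.015 0"
}}

```text
clock: 11.2
tool_pos: [0.6319, 0.0874, 0.0291]
eef_rot: [0.665, 0.747, 0.001, 0.001]
contact_force: [-4.0, -0.2, 14.4]
opening: 0.505
finger_force: 20.0
```

```bash
cat >> h.py <<'E'
th=np.radians(6.5);ex=np.array([-np.cos(th),-np.sin(th)]); ey=np.array([np.sin(th),-np.cos(th)]); o=np.array([.5665,.0691])
def jig(X): return np.concatenate([((X[...,:2]-o)@ex)[...,None],((X[...,:2]-o)@ey)[...,None],X[...,2:3]],-1)
E
python3 - <<'E'
from h import *
st()
for n in("side","top"):
    c,p,d=snap(n,n+"3"); J=jig(cloud(c,d))
    for y in np.arange(-.1,.1,.02):
        w=J[(abs(J[...,1]-y)<.01)&(abs(J[...,0]+.065)<.015)&(J[...,2]<.1)]
        print(n,round(y,2),len(w),np.round(np.percentile(w[:,2],[10,50,90]),4) if len(w) else'')
_,p,_=load("side3"); cv2.imwrite("pics/s3c.png",cv2.resize(p[140:300,240:440],None,fx=3,fy=3)[:,:,::-1])
E
```

```text
t 11.2 q [-0.397  1.026  0.356  1.664 -0.595  0.56   0.429] p [0.6319 0.0874 0.0291] axes(cols)
 [[-0.116  0.993  0.002]
 [ 0.993  0.116  0.   ]
 [ 0.     0.002 -1.   ]]
side -0.1 80 [0.0138 0.0153 0.0168]
side -0.08 131 [0.0151 0.0313 0.0377]
side -0.06 79 [0.0361 0.0377 0.039 ]
side -0.04 69 [0.0366 0.0379 0.0393]
side -0.02 68 [0.0359 0.0379 0.0394]
side 0.0 65 [0.0362 0.0375 0.0397]
side 0.02 34 [0.0365 0.0374 0.0387]
side 0.04 33 [0.0359 0.0375 0.0386]
side 0.06 0 
side 0.08 0 
top -0.1 0 
top -0.08 0 
top -0.06 9 [0.0343 0.0366 0.0386]
top -0.04 0 
top -0.02 0 
top 0.0 0 
top 0.02 49 [0.0335 0.036  0.0392]
top 0.04 66 [0.033  0.0362 0.04  ]
top 0.06 66 [0.0155 0.0352 0.039 ]
top 0.08 64 [0.0104 0.0136 0.0175]
```

View pics/s3c.png

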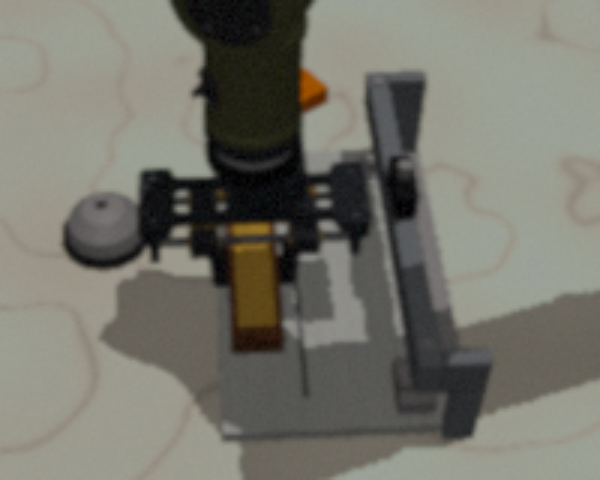

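Call:
{"op": "send_rows", "data": {
  "rows": "0 0 0 0;0 0 0 0;0 0 0 0;0 0 0 0",
  "jaw": -1
}}

```text
clock: 11.63
tool_pos: [0.6307, 0.0889, 0.026]
eef_rot: [0.665, 0.747, -0.0, -0.001]
contact_force: [1.0, -1.1, -0.1]
opening: 0.784
finger_force: 0.0
```

Call:
{"op": "send_rows", "data": {
  "rows": "0 0 -0.05 0;0 0 -0.15 0;0 0 -0.28 0;0 0 -0.42 0;0 0 -0.56 0;0 0 -0.7 0;0 0 -0.77 0;0 0 -0.77 0"
}}

```text
clock: 12.3
tool_pos: [0.6342, 0.088, 0.2642]
eef_rot: [0.665, 0.747, 0.004, 0.003]
contact_force: [0.6, -0.5, 0.9]
opening: 0.999
finger_force: 0.0
```

Call:
{"op": "send_rows", "data": {
  "rows": "-0.04 -0.95 0 0.13;-0.04 -0.95 0 0.13;-0.04 -0.95 0 0.13;-0.04 -0.95 0 0.13;-0.04 -0.95 0 0.13;-0.04 -0.95 0 0.13;-0.04 -0.95 0 0.13;-0.04 -0.95 0 0.13;-0.04 -0.95 0 0.13",
  "jaw": 1
}}

```text
clock: 13.05
tool_pos: [0.3469, 0.0436, 0.2574]
eef_rot: [0.907, 0.422, -0.001, -0.002]
contact_force: [0.9, 0.5, 0.1]
opening: 0.341
finger_force: 0.0
```

Call:
{"op": "send_rows", "data": {
  "rows": "0 0 0.4 0.12;0 0 0.4 0.12;0 0 0.4 0.12;0 0 0.4 0.12;0 0 0.4 0.12;0 0 0.4 0.12;0 0 0.4 0.12"
}}

```text
clock: 13.63
tool_pos: [0.3509, 0.044, 0.1365]
eef_rot: [0.998, 0.055, -0.0, -0.001]
contact_force: [0.2, -0.1, 0.1]
opening: 0.006
finger_force: 0.0
```

```bash
python3 - <<'E'
from h import *
st()
c,p,d=snap("top","top4"); J=jig(cloud(c,d))
B=J[(J[...,2]>.028)&(J[...,2]<.046)&(abs(J[...,0]+.065)<.06)&(abs(J[...,1])<.13)]
print(len(B)); 
if len(B): print(cv2.minAreaRect((B[:,:2]*1000).astype(np.float32)),np.median(B[:,2]))
E
```

```text
t 13.63 q [-0.349  0.628  0.157  2.457 -0.988  0.114 -0.696] p [0.3509 0.044  0.1365] axes(cols)
 [[ 0.994  0.11  -0.001]
 [ 0.11  -0.994  0.003]
 [-0.001 -0.003 -1.   ]]
759
((-68.656005859375, -8.652534484863281), (46.181453704833984, 149.70071411132812), 0.1619540899991989) 0.03637168840533933
```

Call:
{"op": "send_rows", "data": {
  "rows": "-0.1 0 0.15 0;-0.1 0 0.15 0;-0.1 0 0.15 0"
}}

```text
clock: 13.93
tool_pos: [0.3388, 0.0424, 0.1153]
eef_rot: [0.998, 0.059, -0.018, 0.001]
contact_force: [1.5, -0.4, 0.3]
opening: 0.004
finger_force: 0.0
```

Call:
{"op": "send_rows", "data": {
  "rows": "-0.1 0 0.15 0;-0.1 0 0.15 0"
}}

```text
clock: 14.1
tool_pos: [0.3315, 0.0414, 0.0997]
eef_rot: [0.998, 0.059, -0.038, 0.003]
contact_force: [0.1, 0.5, -0.0]
opening: 0.008
finger_force: 0.0
```

Call:
{"op": "send_rows", "data": {
  "rows": "-0.15 0 0.1 0"
}}

```text
clock: 14.18
tool_pos: [0.3154, 0.0399, 0.0998]
eef_rot: [0.997, 0.059, -0.051, 0.004]
contact_force: [0.3, 0.2, 0.6]
opening: 0.009
finger_force: 0.0
```

```bash
python3 -c "
from h import *
st()"
```

```text
t 14.18 q [-0.278  0.729  0.035  2.491 -0.999  0.043 -0.703] p [0.3154 0.0399 0.0998] axes(cols)
 [[ 0.988  0.118 -0.101]
 [ 0.117 -0.993 -0.013]
 [-0.102  0.001 -0.995]]
```

Call:
{"op": "send_rows", "data": {
  "rows": "-0.08 0 0.04 0;-0.08 0 0.04 0"
}}

```text
clock: 14.35
tool_pos: [0.2955, 0.0376, 0.1046]
eef_rot: [0.996, 0.059, -0.064, 0.004]
contact_force: [-1.0, -0.0, -0.2]
opening: 0.008
finger_force: 0.0
```

Call:
{"op": "send_rows", "data": {
  "rows": "-0.08 0 0.04 0;-0.08 0 0.04 0"
}}

```text
clock: 14.52
tool_pos: [0.2815, 0.0363, 0.1087]
eef_rot: [0.996, 0.059, -0.072, 0.004]
contact_force: [-0.4, -0.2, -0.1]
opening: 0.007
finger_force: 0.0
```

Call:
{"op": "send_rows", "data": {
  "rows": "-0.08 0 0.04 0;-0.08 0 0.04 0"
}}

```text
clock: 14.68
tool_pos: [0.2728, 0.0357, 0.1089]
eef_rot: [0.995, 0.059, -0.079, 0.004]
contact_force: [-0.0, -0.1, 0.1]
opening: 0.004
finger_force: 0.0
```

Call:
{"op": "send_rows", "data": {
  "rows": "-0.08 0 0.04 0;-0.08 0 0.04 0"
}}

```text
clock: 14.85
tool_pos: [0.269, 0.0357, 0.1038]
eef_rot: [0.994, 0.058, -0.088, 0.005]
contact_force: [0.0, -0.7, -0.5]
opening: 0.008
finger_force: 0.0
```

```bash
python3 -c "
from h import *
st()"
```

```text
t 14.85 q [-0.277  0.734  0.014  2.559 -1.     0.043 -0.717] p [0.269  0.0357 0.1038] axes(cols)
 [[ 0.978  0.117 -0.174]
 [ 0.115 -0.993 -0.02 ]
 [-0.175 -0.001 -0.985]]
```

```bash
cat >> h.py <<'E'
def plan(wps,p=None,Rm=None):
    s=sensors.get_state(); p=np.array(s['tool_pos']) if p is None else np.array(p); Rm=R.from_quat(s['eef_rot']) if Rm is None else Rm
    for w,t in wps:
        d=np.array(w)-p; u=Rm.inv().apply(d)/.3
        print(np.round(u,3),t,'rows',int(np.ceil(max(np.linalg.norm(d)/.0417,abs(t)*360/7.16)))); p=np.array(w); Rm=Rm*R.from_rotvec([0,0,2*np.pi*t])
E
python3 -c "
from h import *
plan([((.33,.04,.35),0),((.40,-.15,.55),.1),((.28,-.38,.6),.1),((.02,-.48,.62),.1),((-.24,-.42,.64),.1),((-.43,-.22,.66),.1),((-.48,-.06,.68),0)])"
```

```text
[ 0.057  0.009 -0.844] 0 rows 7
[ 0.038  0.656 -0.685] 0.1 rows 7
[ 0.008  0.877 -0.079] 0.1 rows 7
[-0.059  0.925  0.092] 0.1 rows 7
[-0.027  0.888  0.081] 0.1 rows 7
[0.016 0.921 0.032] 0.1 rows 7
[ 0.113  0.549 -0.047] 0 rows 5
```

Call:
{"op": "send_rows", "data": {
  "rows": "0.057 0.009 -0.844 0;0.057 0.009 -0.844 0;0.057 0.009 -0.844 0;0.057 0.009 -0.844 0;0.057 0.009 -0.844 0;0.057 0.009 -0.844 0;0.057 0.009 -0.844 0"
}}

```text
clock: 15.43
tool_pos: [0.3262, 0.0392, 0.3387]
eef_rot: [0.994, 0.058, -0.088, 0.005]
contact_force: [0.0, 1.2, -1.1]
opening: 0.003
finger_force: 0.0
```

Call:
{"op": "send_rows", "data": {
  "rows": "0.038 0.656 -0.685 0.1;0.038 0.656 -0.685 0.1;0.038 0.656 -0.685 0.1;0.038 0.656 -0.685 0.1;0.038 0.656 -0.685 0.1;0.038 0.656 -0.685 0.1;0.038 0.656 -0.685 0.1"
}}

```text
clock: 16.02
tool_pos: [0.3966, -0.1521, 0.5384]
eef_rot: [0.964, -0.252, -0.081, 0.032]
contact_force: [0.0, 0.8, -0.1]
opening: 0.002
finger_force: 0.0
```

Call:
{"op": "send_rows", "data": {
  "rows": "0.008 0.877 -0.079 0.1;0.008 0.877 -0.079 0.1;0.008 0.877 -0.079 0.1;0.008 0.877 -0.079 0.1;0.008 0.877 -0.079 0.1;0.008 0.877 -0.079 0.1;0.008 0.877 -0.079 0.1"
}}

```text
clock: 16.6
tool_pos: [0.2713, -0.3842, 0.5872]
eef_rot: [0.836, -0.541, -0.068, 0.056]
contact_force: [-0.3, -0.0, 0.4]
opening: 0.007
finger_force: 0.0
```

```bash
python3 -c "
from h import *
st()
plan([((.02,-.48,.62),.1),((-.24,-.42,.64),.1),((-.43,-.22,.66),.1),((-.48,-.06,.68),0)])"
```

```text
t 16.6 q [ 0.102  0.478  1.287  1.268 -0.285  1.742 -1.408] p [ 0.2713 -0.3842  0.5872] axes(cols)
 [[ 0.404 -0.898 -0.175]
 [-0.913 -0.407 -0.02 ]
 [-0.053  0.168 -0.984]]
[-0.053  0.9    0.046] 0.1 rows 7
[-0.018  0.888  0.082] 0.1 rows 7
[0.025 0.921 0.032] 0.1 rows 7
[ 0.119  0.548 -0.047] 0 rows 5
```

Call:
{"op": "send_rows", "data": {
  "rows": "-0.05 0.9 0.046 0.1;-0.05 0.9 0.046 0.1;-0.05 0.9 0.046 0.1;-0.05 0.9 0.046 0.1;-0.05 0.9 0.046 0.1;-0.05 0.9 0.046 0.1;-0.05 0.9 0.046 0.1;-0.05 0.9 0.046 0.1"
}}

```text
clock: 17.27
tool_pos: [0.0204, -0.479, 0.619]
eef_rot: [-0.628, 0.773, 0.048, -0.074]
contact_force: [0.3, 0.8, 0.1]
opening: 0.004
finger_force: 0.0
```

```bash
python3 -c "
from h import *
st()
plan([((-.24,-.42,.64),.1),((-.43,-.22,.66),.1),((-.48,-.06,.68),0)])"
```

```text
t 17.27 q [ 0.615  0.457  1.363  1.224 -0.293  1.724 -1.47 ] p [ 0.0204 -0.479   0.619 ] axes(cols)
 [[-0.201 -0.964 -0.174]
 [-0.978  0.207 -0.018]
 [ 0.054  0.166 -0.985]]
[-0.014  0.889  0.078] 0.1 rows 7
[0.025 0.921 0.032] 0.1 rows 7
[ 0.119  0.548 -0.046] 0 rows 5
```

Call:
{"op": "send_rows", "data": {
  "rows": "-0.014 0.889 0.078 0.1;-0.014 0.889 0.078 0.1;-0.014 0.889 0.078 0.1;-0.014 0.889 0.078 0.1;-0.014 0.889 0.078 0.1;-0.014 0.889 0.078 0.1;-0.014 0.889 0.078 0.1;-0.014 0.889 0.078 0.1"
}}

```text
clock: 17.93
tool_pos: [-0.2381, -0.4204, 0.6397]
eef_rot: [-0.359, 0.929, 0.023, -0.084]
contact_force: [-0.1, -0.0, 0.3]
opening: 0.003
finger_force: 0.0
```

Call:
{"op": "send_rows", "data": {
  "rows": "0.025 0.921 0.032 0.1;0.025 0.921 0.032 0.1;0.025 0.921 0.032 0.1;0.025 0.921 0.032 0.1;0.025 0.921 0.032 0.1;0.025 0.921 0.032 0.1;0.025 0.921 0.032 0.1;0.025 0.921 0.032 0.1"
}}

```text
clock: 18.6
tool_pos: [-0.4286, -0.22, 0.6598]
eef_rot: [-0.053, 0.995, -0.004, -0.087]
contact_force: [0.4, 0.3, 0.6]
opening: 0.007
finger_force: 0.0
```

Call:
{"op": "send_rows", "data": {
  "rows": "0.12 0.55 -0.046 0;0.12 0.55 -0.046 0;0.12 0.55 -0.046 0;0.12 0.55 -0.046 0;0.12 0.55 -0.046 0;0.12 0.55 -0.046 0"
}}

```text
clock: 19.1
tool_pos: [-0.4787, -0.0631, 0.6796]
eef_rot: [-0.056, 0.995, -0.005, -0.087]
contact_force: [-0.0, 0.1, -0.3]
opening: 0.002
finger_force: 0.0
```

```bash
python3 -c "
from h import *
st()
plan([((-.5,-.06,.95),0)])"
```

```text
t 19.1 q [ 2.136  0.298  1.26   1.146 -0.343  1.719 -1.324] p [-0.4787 -0.0631  0.6796] axes(cols)
 [[-0.979 -0.111 -0.173]
 [-0.11   0.994 -0.019]
 [ 0.174 -0.    -0.985]]
[ 0.225  0.018 -0.876] 0 rows 7
```

Call:
{"op": "send_rows", "data": {
  "rows": "0.2 0 -0.8 0;0.2 0 -0.8 0;0.2 0 -0.8 0;0.2 0 -0.8 0;0.2 0 -0.8 0;0.2 0 -0.8 0"
}}

```text
clock: 19.6
tool_pos: [-0.4876, -0.0714, 0.7841]
eef_rot: [-0.064, 0.994, -0.004, -0.088]
contact_force: [-0.7, -0.8, -0.1]
opening: 0.004
finger_force: 0.0
```

Call:
{"op": "send_rows", "data": {
  "rows": "0.1 0 -0.8 0;0.1 0 -0.8 0"
}}

```text
clock: 19.77
tool_pos: [-0.467, -0.0677, 0.8063]
eef_rot: [-0.064, 0.992, -0.006, -0.109]
contact_force: [-0.3, -0.4, 0.4]
opening: 0.009
finger_force: 0.0
```

Call:
{"op": "send_rows", "data": {
  "rows": "0.1 0 -0.8 0;0.1 0 -0.8 0"
}}

```text
clock: 19.93
tool_pos: [-0.4463, -0.0634, 0.8232]
eef_rot: [-0.062, 0.99, -0.007, -0.126]
contact_force: [0.2, -0.2, -1.1]
opening: 0.002
finger_force: 0.0
```

Call:
{"op": "send_rows", "data": {
  "rows": "0.1 0 -0.8 0;0.1 0 -0.8 0"
}}

```text
clock: 20.1
tool_pos: [-0.4261, -0.0604, 0.8392]
eef_rot: [-0.062, 0.988, -0.008, -0.143]
contact_force: [0.1, -0.2, 0.1]
opening: 0.003
finger_force: 0.0
```

```bash
python3 -c "
from h import *
st()"
```

```text
t 20.1 q [ 2.561  0.185  0.537  0.602 -0.126  2.089 -1.589] p [-0.4261 -0.0604  0.8392] axes(cols)
 [[-0.952 -0.124 -0.281]
 [-0.12   0.992 -0.034]
 [ 0.283  0.001 -0.959]]
```

Call:
{"op": "send_rows", "data": {
  "rows": "0.2 0 -0.8 0;0.2 0 -0.8 0"
}}

```text
clock: 20.27
tool_pos: [-0.414, -0.0586, 0.8535]
eef_rot: [-0.062, 0.985, -0.01, -0.161]
contact_force: [0.0, 0.0, 0.4]
opening: 0.006
finger_force: 0.0
```

Call:
{"op": "send_rows", "data": {
  "rows": "0.2 0 -0.8 0;0.2 0 -0.8 0"
}}

```text
clock: 20.43
tool_pos: [-0.4013, -0.0567, 0.8671]
eef_rot: [-0.062, 0.982, -0.011, -0.178]
contact_force: [0.7, -0.5, 0.3]
opening: 0.005
finger_force: 0.0
```

Call:
{"op": "send_rows", "data": {
  "rows": "0.2 0 -0.8 0;0.2 0 -0.8 0"
}}

```text
clock: 20.6
tool_pos: [-0.3876, -0.0544, 0.8806]
eef_rot: [-0.061, 0.979, -0.012, -0.195]
contact_force: [0.5, 0.7, 0.3]
opening: 0.004
finger_force: 0.0
```

Call:
{"op": "send_rows", "data": {
  "rows": "0.2 0 -0.8 0;0.2 0 -0.8 0"
}}

```text
clock: 20.77
tool_pos: [-0.3732, -0.0519, 0.8937]
eef_rot: [-0.061, 0.975, -0.014, -0.212]
contact_force: [0.0, -0.3, -0.6]
opening: 0.006
finger_force: 0.0
```

Call:
{"op": "send_rows", "data": {
  "rows": "0.2 0 -0.8 0;0.2 0 -0.8 0"
}}

```text
clock: 20.93
tool_pos: [-0.3641, -0.0502, 0.9061]
eef_rot: [-0.062, 0.971, -0.016, -0.23]
contact_force: [-0.3, 0.7, -0.5]
opening: 0.008
finger_force: 0.0
```

Call:
{"op": "send_rows", "data": {
  "rows": "0.2 0 -0.8 0;0.2 0 -0.8 0"
}}

```text
clock: 21.1
tool_pos: [-0.3577, -0.0461, 0.9215]
eef_rot: [-0.057, 0.966, -0.015, -0.252]
contact_force: [0.7, 0.6, 0.8]
opening: 0.003
finger_force: 0.0
```

Call:
{"op": "send_rows", "data": {
  "rows": "0.2 0 -0.8 0;0.2 0 -0.8 0"
}}

```text
clock: 21.27
tool_pos: [-0.3708, -0.0697, 0.9451]
eef_rot: [-0.096, 0.952, -0.024, -0.289]
contact_force: [1.6, 0.2, 0.1]
opening: 0.007
finger_force: 0.0
```

```bash
python3 -c "
from h import *
st()"
```

```text
t 21.27 q [ 1.933  0.135  1.488  0.44  -0.423  2.09  -1.452] p [-0.3708 -0.0697  0.9451] axes(cols)
 [[-0.815 -0.197 -0.546]
 [-0.17   0.98  -0.101]
 [ 0.555  0.01  -0.832]]
```

```bash
python3 -c "
from h import *
plan([((-.44,-.2,.72),-.097),((-.24,-.42,.67),-.097),((.02,-.49,.62),-.097),((.28,-.40,.57),-.097),((.47,-.18,.50),-.097),((.60,.05,.40),0)])"
```

```text
[-0.155 -0.388  0.794] -0.097 rows 7
[ 0.069 -0.991 -0.151] -0.097 rows 8
[ 0.115 -0.851 -0.311] -0.097 rows 7
[ 0.099 -0.852 -0.364] -0.097 rows 7
[ 0.204 -0.949 -0.225] -0.097 rows 8
[ 0.603 -0.723 -0.036] 0 rows 7
```

Call:
{"op": "send_rows", "data": {
  "rows": "-0.155 -0.388 0.794 -0.097;-0.155 -0.388 0.794 -0.097;-0.155 -0.388 0.794 -0.097;-0.155 -0.388 0.794 -0.097;-0.155 -0.388 0.794 -0.097;-0.155 -0.388 0.794 -0.097;-0.155 -0.388 0.794 -0.097;-0.155 -0.388 0.794 -0.097"
}}

```text
clock: 21.93
tool_pos: [-0.4238, -0.1767, 0.8204]
eef_rot: [-0.339, 0.903, 0.04, -0.261]
contact_force: [-2.1, 0.7, 0.6]
opening: 0.006
finger_force: 0.0
```

Call:
{"op": "send_rows", "data": {
  "rows": "0.069 -0.991 -0.151 -0.097;0.069 -0.991 -0.151 -0.097;0.069 -0.991 -0.151 -0.097;0.069 -0.991 -0.151 -0.097;0.069 -0.991 -0.151 -0.097;0.069 -0.991 -0.151 -0.097;0.069 -0.991 -0.151 -0.097;0.069 -0.991 -0.151 -0.097;0.069 -0.991 -0.151 -0.097"
}}

```text
clock: 22.68
tool_pos: [-0.242, -0.4125, 0.7948]
eef_rot: [-0.59, 0.763, 0.12, -0.237]
contact_force: [-0.0, -0.2, 0.2]
opening: 0.005
finger_force: 0.0
```

```bash
python3 -c "
from h import *
st()
plan([((.02,-.49,.62),-.097),((.28,-.40,.57),-.097),((.47,-.18,.50),-.097),((.60,.05,.40),0)])"
```

```text
t 22.68 q [ 1.103  0.189  0.843  0.92   0.323  1.795 -1.359] p [-0.242  -0.4125  0.7948] axes(cols)
 [[-0.192 -0.843 -0.502]
 [-0.957  0.275 -0.097]
 [ 0.22   0.462 -0.859]]
[-0.048 -1.076  0.087] -0.097 rows 8
[ 0.014 -0.875 -0.321] -0.097 rows 7
[ 0.112 -0.972 -0.189] -0.097 rows 8
[ 0.525 -0.782 -0.006] 0 rows 7
```

Call:
{"op": "send_rows", "data": {
  "rows": "-0.048 -0.95 0.15 -0.097;-0.048 -0.95 0.15 -0.097;-0.048 -0.95 0.15 -0.097;-0.048 -0.95 0.15 -0.097;-0.048 -0.95 0.15 -0.097;-0.048 -0.95 0.15 -0.097;-0.048 -0.95 0.15 -0.097;-0.048 -0.95 0.15 -0.097;-0.048 -0.95 0.15 -0.097"
}}

```text
clock: 23.43
tool_pos: [-0.0261, -0.4791, 0.6236]
eef_rot: [0.789, -0.553, -0.185, 0.191]
contact_force: [-0.4, 0.3, -0.3]
opening: 0.011
finger_force: 0.0
```

```bash
python3 -c "
from h import *
st()
plan([((.28,-.40,.57),-.1),((.47,-.18,.50),-.1),((.60,.05,.40),0)])"
```

```text
t 23.43 q [ 0.738  0.244  0.625  1.355  0.397  1.603 -1.433] p [-0.0261 -0.4791  0.6236] axes(cols)
 [[ 0.32  -0.802 -0.504]
 [-0.944 -0.315 -0.097]
 [-0.081  0.507 -0.858]]
[ 0.092 -0.992 -0.387] -0.1 rows 8
[ 0.123 -0.971 -0.19 ] -0.1 rows 8
[ 0.549 -0.765 -0.007] 0 rows 7
```

Call:
{"op": "send_rows", "data": {
  "rows": "0.09 -0.97 -0.387 -0.1;0.09 -0.97 -0.387 -0.1;0.09 -0.97 -0.387 -0.1;0.09 -0.97 -0.387 -0.1;0.09 -0.97 -0.387 -0.1;0.09 -0.97 -0.387 -0.1;0.09 -0.97 -0.387 -0.1;0.09 -0.97 -0.387 -0.1;0.09 -0.97 -0.387 -0.1"
}}

```text
clock: 24.18
tool_pos: [0.2776, -0.402, 0.5739]
eef_rot: [0.922, -0.281, -0.234, 0.126]
contact_force: [-0.3, 0.7, -1.3]
opening: 0.006
finger_force: 0.0
```

Call:
{"op": "send_rows", "data": {
  "rows": "0.12 -0.97 -0.19 -0.1;0.12 -0.97 -0.19 -0.1;0.12 -0.97 -0.19 -0.1;0.12 -0.97 -0.19 -0.1;0.12 -0.97 -0.19 -0.1;0.12 -0.97 -0.19 -0.1;0.12 -0.97 -0.19 -0.1;0.12 -0.97 -0.19 -0.1;0.12 -0.97 -0.19 -0.1"
}}

```text
clock: 24.93
tool_pos: [0.4639, -0.1829, 0.5049]
eef_rot: [0.964, 0.016, -0.262, 0.048]
contact_force: [-0.2, -0.7, 0.5]
opening: 0.005
finger_force: 0.0
```

```bash
cat >> h.py <<'E'
def J2W(x,y,z): return np.r_[o+x*ex+y*ey,z]
M=np.array([[ex[0],ex[1],0],[ey[0],ey[1],0],[0,0,1]])
def stj():
    s=sensors.get_state(); print('t',round(s['clock'],2),'q',np.round(s['q'],2),'jig p',np.round(jig(np.array(s['tool_pos'])),4),'F jig',np.round(M@s['contact_force'],1)); print(np.round(M@R.from_quat(s['eef_rot']).as_matrix(),3)); return s
E
python3 -c "
from h import *
stj()
plan([((.60,.05,.40),0),(J2W(-.107,-.02,.25),0)])"
```

```text
t 24.93 q [ 0.08  0.57  0.17  1.12  0.14  1.94 -1.27] jig p [0.1304 0.2388 0.5049] F jig [0.3 0.6 0.5]
[[-0.858  0.057  0.511]
 [ 0.092  0.995  0.043]
 [-0.506  0.084 -0.859]]
[ 0.573 -0.776 -0.006] 0 rows 7
[ 0.457 -0.198  0.294] 0 rows 5
```

Call:
{"op": "send_rows", "data": {
  "rows": "0.573 -0.776 -0.006 -0.0106;0.573 -0.776 -0.006 -0.0106;0.573 -0.776 -0.006 -0.0106;0.573 -0.776 -0.006 -0.0106;0.573 -0.776 -0.006 -0.0106;0.573 -0.776 -0.006 -0.0106;0.573 -0.776 -0.006 -0.0106;0.573 -0.776 -0.006 -0.0106"
}}

```text
clock: 25.6
tool_pos: [0.6012, 0.0528, 0.3966]
eef_rot: [0.962, 0.05, -0.264, 0.038]
contact_force: [1.0, 0.8, -1.0]
opening: 0.004
finger_force: 0.0
```

```bash
python3 -c "
from h import *
stj()
plan([(J2W(-.107,-.02,.20),0),(J2W(-.107,-.02,.06),0),(J2W(-.107,-.02,.029),0)])"
```

```text
t 25.6 q [-0.21  0.86  0.11  0.83 -0.05  1.99 -1.59] jig p [-0.0326  0.0201  0.3966] F jig [-1.1 -0.7 -1. ]
[[-0.858 -0.003  0.513]
 [ 0.022  0.999  0.041]
 [-0.513  0.047 -0.857]]
[ 0.546 -0.163  0.429] 0 rows 6
[ 0.239 -0.022  0.4  ] 0 rows 4
[ 0.053 -0.005  0.089] 0 rows 1
```

Call:
{"op": "send_rows", "data": {
  "rows": "0.546 -0.163 0.429 0;0.546 -0.163 0.429 0;0.546 -0.163 0.429 0;0.546 -0.163 0.429 0;0.546 -0.163 0.429 0;0.546 -0.163 0.429 0;0.546 -0.163 0.429 0"
}}

```text
clock: 26.18
tool_pos: [0.6697, 0.0931, 0.202]
eef_rot: [0.962, 0.045, -0.265, 0.04]
contact_force: [-0.6, -1.0, 0.6]
opening: 0.007
finger_force: 0.0
```

Call:
{"op": "send_rows", "data": {
  "rows": "0.06 -0.005 0.1 0;0.12 -0.01 0.2 0;0.18 -0.016 0.3 0;0.239 -0.022 0.4 0;0.239 -0.022 0.4 0;0.239 -0.022 0.4 0"
}}

```text
clock: 26.68
tool_pos: [0.6715, 0.0936, 0.0664]
eef_rot: [0.963, 0.046, -0.263, 0.039]
contact_force: [0.0, 0.3, 1.1]
opening: 0.006
finger_force: 0.0
```

```bash
python3 -c "
from h import *
stj()
plan([(J2W(-.107,-.02,.029),0)])
c,p,d=snap('side','s5'); cv2.imwrite('pics/s5c.png',cv2.resize(p[100:310,200:460],None,fx=2.5,fy=2.5)[:,:,::-1])
"
```

```text
t 26.68 q [-0.23  1.28  0.09  0.79 -0.08  1.61 -1.64] jig p [-0.1071 -0.0124  0.0664] F jig [-0.1 -0.3  1.1]
[[-0.86   0.004  0.51 ]
 [ 0.03   0.999  0.042]
 [-0.509  0.051 -0.859]]
[ 0.063 -0.032  0.106] 0 rows 1
```

View pics/s5c.png

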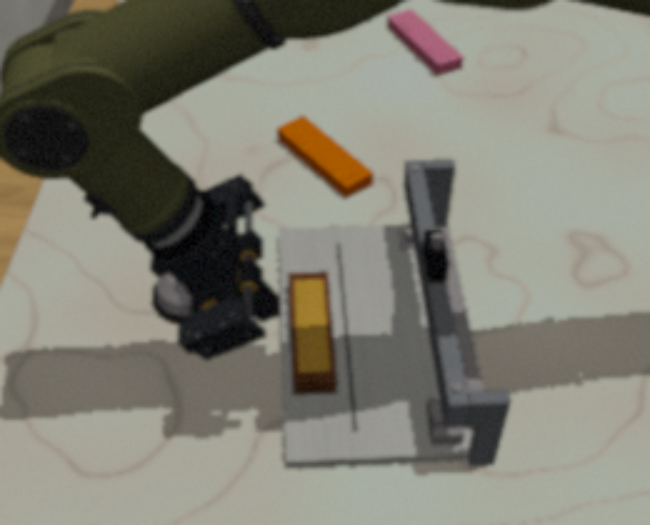

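The view shows the tilted, closed fingers at crop (272,305), just beyond the block at (312,335). The bell at (172,295) is clear. I'll descend the last bit and start pushing.

Call:
{"op": "send_rows", "data": {
  "rows": "0.03 -0.032 0.05 0;0.063 -0.032 0.106 0;0.063 -0.032 0.106 0;0.063 -0.032 0.106 0"
}}

```text
clock: 27.07
tool_pos: [0.6692, 0.103, 0.0254]
eef_rot: [0.963, 0.047, -0.264, 0.038]
contact_force: [0.6, -0.5, -0.2]
opening: 0.004
finger_force: 0.0
```

```bash
python3 -c "
from h import *
stj()
plan([(J2W(-.107,-.02,.028),0)])
"
```

```text
t 27.07 q [-0.24  1.33  0.08  0.78 -0.08  1.57 -1.65] jig p [-0.1059 -0.0221  0.0254] F jig [-0.5  0.6 -0.2]
[[-0.858  0.003  0.513]
 [ 0.028  0.999  0.041]
 [-0.512  0.049 -0.857]]
[-0.001  0.007 -0.009] 0 rows 1
```

Call:
{"op": "send_rows", "data": {
  "rows": "-0.02 0 0.012 0;-0.05 0 0.03 0;-0.08 0 0.048 0;-0.11 0 0.066 0;-0.14 0 0.084 0;-0.17 0 0.102 0;-0.2 0 0.12 0;-0.23 0 0.138 0;-0.26 0 0.156 0;-0.286 0 0.171 0"
}}

```text
clock: 27.9
tool_pos: [0.5714, 0.0921, 0.0268]
eef_rot: [0.963, 0.047, -0.262, 0.038]
contact_force: [1.3, -0.1, -1.1]
opening: 0.006
finger_force: 0.5
```

```bash
python3 - <<'E'
from h import *
stj()
for n in("top","side"):
    c,p,d=snap(n); J=jig(cloud(c,d))
    for y in np.arange(-.09,.1,.02):
        w=J[(abs(J[...,1]-y)<.01)&(J[...,0]>-.03)&(J[...,0]<.045)&(J[...,2]<.042)&(J[...,2]>.031)]
        print(n,round(y,2),len(w),np.round(np.percentile(w[:,0],[2,98]),4) if len(w)>5 else'')
E
```

```text
t 27.9 q [-0.26  1.17  0.06  1.26 -0.08  1.25 -1.65] jig p [-0.0075 -0.0223  0.0268] F jig [-1.3  0.3 -1.1]
[[-0.861  0.004  0.509]
 [ 0.028  0.999  0.04 ]
 [-0.508  0.049 -0.86 ]]
top -0.09 0 
top -0.07 0 
top -0.05 12 [0.0112 0.0347]
top -0.03 84 [-0.0099  0.0343]
top -0.01 85 [-0.0057  0.032 ]
top 0.01 94 [-0.0083  0.0322]
top 0.03 110 [-0.0152  0.032 ]
top 0.05 108 [-0.0223  0.0252]
top 0.07 46 [-0.0235  0.0188]
top 0.09 0 
side -0.09 0 
side -0.07 61 [0.0204 0.0446]
side -0.05 72 [0.0033 0.0439]
side -0.03 105 [-0.0106  0.0445]
side -0.01 100 [0.0013 0.0437]
side 0.01 97 [-0.0014  0.0416]
side 0.03 87 [-0.0056  0.0356]
side 0.05 59 [-0.0006  0.0299]
side 0.07 33 [-0.0005  0.024 ]
side 0.09 0
```

Call:
{"op": "send_rows", "data": {
  "rows": "0.05 0 -0.03 0;0.106 0 -0.063 0;0.106 0.1 -0.063 0;0.106 0.19 -0.063 0;0.106 0.19 -0.063 0;0.07 0.19 -0.042 0;0.05 0.19 -0.03 0;0.03 0.19 -0.018 0;0.01 0.19 -0.006 0;0.004 0.19 -0.002 0"
}}

```text
clock: 28.83
tool_pos: [0.5787, 0.0355, 0.0292]
eef_rot: [0.963, 0.046, -0.263, 0.038]
contact_force: [1.0, 0.4, 0.1]
opening: 0.003
finger_force: 0.5
```

```bash
cat >> h.py <<'E'
def blk(n):
    c,p,d=snap(n); J=jig(cloud(c,d)); r=[]
    # upper face colour: brass/wood -> saturation
    hsv=cv2.cvtColor(p,cv2.COLOR_RGB2HSV)
    m=(abs(J[...,2]-.036)<.006)&(abs(J[...,0]-.03)<.07)&(abs(J[...,1])<.13)&(hsv[...,1]>110)
    Q=J[m]; print(n,m.sum(),'y',np.round(np.percentile(Q[:,1],[.5,99.5]),4),end=' ')
    for y in np.arange(-.09,.1,.02):
        w=Q[abs(Q[:,1]-y)<.01]
        if len(w)>15: print(round(y,2),np.round(np.percentile(w[:,0],[2,98])*1000,1),end='; ')
    print()
E
python3 - <<'E'
from h import *
stj(); blk("top"); blk("side")
E
```

```text
t 28.83 q [-0.19  1.17  0.08  1.26 -0.05  1.25 -1.58] jig p [-0.0083  0.0347  0.0292] F jig [-1.  -0.3  0.1]
[[-0.86   0.004  0.51 ]
 [ 0.028  0.999  0.041]
 [-0.509  0.049 -0.859]]
top 227 y [0.0114 0.0688] 0.01 [ 6.7 31.1]; 0.03 [ 1.7 35.8]; 0.05 [-0.7 35.4]; 0.07 [-2.1 34.4]; 
side 665 y [-0.0814  0.0671] -0.07 [22.4 54.8]; -0.05 [19.  53.9]; -0.03 [16.6 53. ]; -0.01 [13.2 52. ]; 0.01 [ 7.4 50.1]; 0.03 [ 1.4 45.4]; 0.05 [-0.  41.9]; 0.07 [ 4.7 39. ];
```

Call:
{"op": "send_rows", "data": {
  "rows": "-0.012 0.01 0.007 0;-0.024 0.01 0.014 0;-0.036 0.01 0.021 0;-0.043 0.01 0.026 0;-0.043 0.01 0.026 0"
}}

```text
clock: 29.35
tool_pos: [0.563, 0.031, 0.0287]
eef_rot: [0.963, 0.046, -0.264, 0.038]
contact_force: [0.5, -0.2, 0.3]
opening: 0.003
finger_force: 0.1
```

```bash
python3 - <<'E'
from h import *
stj(); blk("top"); blk("side")
E
```

```text
t 29.35 q [-0.18  1.15  0.08  1.32 -0.04  1.21 -1.58] jig p [0.0078 0.0375 0.0287] F jig [-0.5  0.2  0.3]
[[-0.859  0.004  0.512]
 [ 0.028  0.999  0.04 ]
 [-0.511  0.049 -0.858]]
top 127 y [0.013  0.0676] 0.03 [17.  36.5]; 0.05 [15.8 35.7]; 0.07 [15.7 34.3]; 
side 594 y [-0.0816  0.0669] -0.09 [23.1 50.3]; -0.07 [22.1 53.9]; -0.05 [21.7 53.3]; -0.03 [21.7 53.6]; -0.01 [21.1 52.9]; 0.01 [20.4 53. ]; 0.03 [15.5 52.9]; 0.05 [15.8 55. ]; 0.07 [20.3 55.3];
```

Call:
{"op": "send_rows", "data": {
  "rows": "0.035 0 -0.021 0;0.035 -0.07 -0.021 0;0.035 -0.147 -0.021 0;0.035 -0.147 -0.021 0;0.015 -0.147 -0.009 0;0 -0.147 0 0;-0.012 -0.147 0.007 0;-0.022 -0.147 0.013 0;-0.03 -0.147 0.018 0;-0.036 -0.147 0.022 0"
}}

```text
clock: 30.28
tool_pos: [0.5463, 0.0732, 0.0264]
eef_rot: [0.963, 0.046, -0.263, 0.038]
contact_force: [2.2, 0.5, 0.1]
opening: 0.006
finger_force: 0.6
```

```bash
python3 - <<'E'
from h import *
stj(); blk("side")
E
```

```text
t 30.28 q [-0.24  1.14  0.06  1.37 -0.07  1.17 -1.63] jig p [ 0.0196 -0.0064  0.0264] F jig [-2.2 -0.3  0.1]
[[-0.86   0.004  0.511]
 [ 0.028  0.999  0.04 ]
 [-0.51   0.049 -0.859]]
side 436 y [-0.0817  0.0648] -0.07 [30.4 53.9]; -0.05 [29.9 54.1]; -0.03 [28.9 53.3]; -0.01 [27.1 52.8]; 0.01 [30.  52.8]; 0.03 [29.9 53.9]; 0.05 [29.3 55.3];
```

Call:
{"op": "send_rows", "data": {
  "rows": "-0.006 0 0.0035 0;-0.012 0 0.007 0;-0.017 0 0.01 0;-0.017 0 0.01 0"
}}

```text
clock: 30.67
tool_pos: [0.54, 0.0729, 0.0264]
eef_rot: [0.963, 0.047, -0.263, 0.038]
contact_force: [0.6, -0.3, -0.5]
opening: 0.007
finger_force: 0.4
```

Call:
{"op": "send_rows", "data": {
  "rows": "-0.004 0 0.0025 0;-0.008 0 0.005 0;-0.008 0 0.005 0"
}}

```text
clock: 30.92
tool_pos: [0.5385, 0.0725, 0.0264]
eef_rot: [0.963, 0.047, -0.262, 0.038]
contact_force: [3.5, 0.5, 0.3]
opening: 0.003
finger_force: 1.6
```

```bash
python3 - <<'E'
from h import *
stj(); blk("side")
E
```

```text
t 30.92 q [-0.24  1.13  0.06  1.4  -0.07  1.15 -1.63] jig p [ 0.0274 -0.0066  0.0264] F jig [-3.5 -0.1  0.3]
[[-0.861  0.003  0.509]
 [ 0.028  0.999  0.04 ]
 [-0.508  0.049 -0.86 ]]
side 314 y [-0.0823  0.0642] -0.07 [36.7 53.9]; -0.05 [35.4 53.7]; -0.03 [36.7 52.9]; -0.01 [34.1 53.7]; 0.01 [37.2 52.9]; 0.03 [37.8 53.1]; 0.05 [37.7 55.8];
```

Call:
{"op": "send_rows", "data": {
  "rows": "-0.004 0 0.0025 0;-0.008 0 0.005 0;-0.008 0 0.005 0"
}}

```text
clock: 31.22
tool_pos: [0.5381, 0.0725, 0.0264]
eef_rot: [0.964, 0.047, -0.259, 0.038]
contact_force: [8.1, -0.6, 1.0]
opening: 0.001
finger_force: 4.0
```

Call:
{"op": "send_rows", "data": {
  "rows": "-0.004 0 0.0025 0;-0.007 0 0.0042 0;-0.007 0 0.0042 0"
}}

```text
clock: 31.47
tool_pos: [0.5379, 0.0725, 0.0264]
eef_rot: [0.965, 0.047, -0.257, 0.038]
contact_force: [11.5, 0.0, 1.3]
opening: 0.004
finger_force: 5.8
```

Call:
{"op": "send_rows", "data": {
  "rows": "0.04 0 -0.024 0;0.092 0 -0.054 0;0.095 0.1 -0.05 0;0.098 0.22 -0.045 0;0.102 0.35 -0.04 0;0.102 0.35 -0.04 0;0.06 0.35 -0.015 0;0.02 0.35 0.009 0;-0.012 0.35 0.028 0;-0.018 0.35 0.031 0"
}}

```text
clock: 32.3
tool_pos: [0.5311, -0.0335, 0.0263]
eef_rot: [0.962, 0.046, -0.266, 0.038]
contact_force: [0.2, -0.7, 0.7]
opening: 0.002
finger_force: 0.0
```

```bash
python3 - <<'E'
from h import *
stj(); blk("side"); blk("top")
E
```

```text
t 32.3 q [-0.11  1.12  0.09  1.45 -0.01  1.11 -1.52] jig p [0.0468 0.098  0.0263] F jig [-0.1  0.7  0.7]
[[-0.856  0.004  0.516]
 [ 0.028  0.999  0.039]
 [-0.515  0.048 -0.856]]
side 293 y [-0.0821  0.0583] -0.07 [36.  54.1]; -0.05 [36.6 54.1]; -0.03 [36.5 53.8]; -0.01 [37. 53.]; 0.01 [37.5 53.7]; 0.03 [37.9 53.6]; 0.05 [37.6 55.7]; Traceback (most recent call last):
  File "<stdin>", line 2, in <module>
  File "h.py", line 35, in blk
    Q=J[m]; print(n,m.sum(),'y',np.round(np.percentile(Q[:,1],[.5,99.5]),4),end=' ')
                                         ~~~~~~~~~~~~~^^^^^^^^^^^^^^^^^^
    return _quantile_unchecked(
        a, q, axis, out, overwrite_input, method, keepdims, weights)
    return _ureduce(a,
                    func=_quantile_ureduce_func,
    ...<5 lines>...
                    overwrite_input=overwrite_input,
                    method=method)
    r = func(a, **kwargs)
    result = _quantile(arr,
                       quantiles=q,
    ...<2 lines>...
                       out=out,
                       weights=wgt)
    slices_having_nans = np.isnan(arr[-1, ...])
                                  ~~~^^^^^^^^^
IndexError: index -1 is out of bounds for axis 0 with size 0
```

Call:
{"op": "send_rows", "data": {
  "rows": "0.017 0 -0.01 0;0.017 -0.012 -0.01 0;0.016 -0.024 -0.011 0;0.016 -0.036 -0.011 0;0.015 -0.048 -0.012 0;0.015 -0.06 -0.012 0;0.015 -0.072 -0.013 0;0.014 -0.084 -0.013 0;0.014 -0.094 -0.014 0"
}}

```text
clock: 33.15
tool_pos: [0.5372, -0.0045, 0.0261]
eef_rot: [0.963, 0.047, -0.263, 0.038]
contact_force: [0.7, -1.1, -0.0]
opening: 0.004
finger_force: 0.5
```

```bash
python3 - <<'E'
from h import *
stj(); blk("side")
E
```

```text
t 33.15 q [-0.14  1.12  0.08  1.43 -0.02  1.12 -1.55] jig p [0.0375 0.0698 0.0261] F jig [-0.5  1.2 -0. ]
[[-0.86   0.003  0.511]
 [ 0.028  0.999  0.04 ]
 [-0.51   0.049 -0.859]]
side 300 y [-0.0975  0.0521] -0.09 [36.9 54.7]; -0.07 [36.9 53.7]; -0.05 [36.5 54.1]; -0.03 [36.5 53.6]; -0.01 [36.6 53.7]; 0.01 [38.4 53.8]; 0.03 [37.9 53.5];
```

Call:
{"op": "send_rows", "data": {
  "rows": "-0.005 -0.01 0.003 0;-0.01 -0.02 0.005 0;-0.01 -0.028 0.005 0;-0.01 -0.028 0.005 0"
}}

```text
clock: 33.53
tool_pos: [0.533, 0.0036, 0.0262]
eef_rot: [0.963, 0.047, -0.263, 0.038]
contact_force: [1.7, -1.1, 0.7]
opening: 0.004
finger_force: 0.9
```

Call:
{"op": "send_rows", "data": {
  "rows": "0 -0.008 0 0;0 -0.014 0 0;0 -0.014 0 0"
}}

```text
clock: 33.78
tool_pos: [0.5326, 0.0063, 0.0261]
eef_rot: [0.963, 0.046, -0.263, 0.039]
contact_force: [2.4, -4.3, 2.3]
opening: 0.006
finger_force: 2.4
```

Call:
{"op": "send_rows", "data": {
  "rows": "0 -0.006 0 0;0 -0.01 0 0;0 -0.01 0 0"
}}

```text
clock: 34.03
tool_pos: [0.5327, 0.0064, 0.0262]
eef_rot: [0.963, 0.046, -0.263, 0.041]
contact_force: [2.6, -8.1, 3.0]
opening: 0.007
finger_force: 4.7
```

```bash
python3 - <<'E'
from h import *
stj(); blk("side")
E
```

```text
t 34.03 q [-0.16  1.12  0.08  1.44 -0.03  1.11 -1.56] jig p [0.0407 0.0585 0.0262] F jig [-1.7  8.3  3. ]
[[-0.86   0.003  0.511]
 [ 0.031  0.998  0.046]
 [-0.51   0.055 -0.859]]
side 287 y [-0.1071  0.0419] -0.09 [36.5 53.8]; -0.07 [37.3 53.9]; -0.05 [36.5 53.8]; -0.03 [36.9 53.8]; -0.01 [36.8 53.5]; 0.01 [38.2 53.1];
```

Call:
{"op": "send_rows", "data": {
  "rows": "0.001 0.04 0.002 0;0.065 0.04 -0.038 0;0.133 0.04 -0.077 0;0.133 -0.08 -0.08 0;0.127 -0.2 -0.085 0;0.124 -0.29 -0.089 0;0.124 -0.29 -0.089 0;0.067 -0.29 -0.055 0;0.044 -0.29 -0.041 0;0.044 -0.29 -0.041 0"
}}

```text
clock: 34.92
tool_pos: [0.5372, 0.0994, 0.0252]
eef_rot: [0.962, 0.047, -0.266, 0.037]
contact_force: [-0.6, -0.2, -0.3]
opening: 0.006
finger_force: 0.0
```

Call:
{"op": "send_rows", "data": {
  "rows": "-0.005 0 0.003 0;-0.01 0 0.006 0;-0.013 0 0.008 0;-0.013 0 0.008 0"
}}

```text
clock: 35.25
tool_pos: [0.536, 0.0985, 0.025]
eef_rot: [0.963, 0.046, -0.263, 0.038]
contact_force: [-0.3, -0.4, -0.2]
opening: 0.005
finger_force: 0.3
```

```bash
python3 - <<'E'
from h import *
stj(); blk("side")
E
```

```text
t 35.25 q [-0.28  1.13  0.06  1.39 -0.08  1.16 -1.66] jig p [ 0.0269 -0.0326  0.025 ] F jig [ 0.4  0.4 -0.2]
[[-0.86   0.004  0.51 ]
 [ 0.028  0.999  0.04 ]
 [-0.509  0.048 -0.859]]
side 318 y [-0.1069  0.0378] -0.09 [36.6 53.7]; -0.07 [36.  53.8]; -0.05 [35.4 54. ]; -0.03 [32.4 53.8]; -0.01 [36.2 52.9]; 0.01 [37.7 53.7]; 0.03 [38.2 53.5];
```

Call:
{"op": "send_rows", "data": {
  "rows": "-0.005 0 0.003 0;-0.01 0 0.006 0;-0.01 0 0.006 0"
}}

```text
clock: 35.55
tool_pos: [0.5353, 0.0984, 0.0251]
eef_rot: [0.964, 0.047, -0.259, 0.038]
contact_force: [5.2, 0.7, -0.6]
opening: 0.008
finger_force: 3.0
```

Call:
{"op": "send_rows", "data": {
  "rows": "-0.004 0 0.0025 0;-0.007 0 0.004 0;-0.007 0 0.004 0"
}}

```text
clock: 35.8
tool_pos: [0.5351, 0.0984, 0.0252]
eef_rot: [0.965, 0.047, -0.257, 0.037]
contact_force: [9.7, 0.7, 0.0]
opening: 0.003
finger_force: 4.8
```

Call:
{"op": "send_rows", "data": {
  "rows": "0.04 0 -0.024 0;0.1 0 -0.06 0;0.172 0 -0.102 0;0.172 0 -0.102 0;0.12 0 -0.19 0;0.05 0.01 -0.31 0;-0.02 0.02 -0.43 0;-0.09 0.025 -0.55 0;-0.168 0.032 -0.675 0;-0.168 0.032 -0.675 0"
}}

```text
clock: 36.63
tool_pos: [0.5921, 0.1047, 0.2328]
eef_rot: [0.964, 0.046, -0.257, 0.037]
contact_force: [0.6, -0.9, 0.5]
opening: 0.001
finger_force: 0.0
```

```bash
python3 - <<'E'
from h import *
stj(); blk("side")
c,p,d=snap("side"); cv2.imwrite("pics/s9.png",cv2.resize(p[120:320,230:450],None,fx=3,fy=3,interpolation=cv2.INTER_CUBIC)[:,:,::-1])
J=jig(cloud(c,d)); w=J[(abs(J[...,0]-.055)<.015)&(J[...,1]<-.09)&(J[...,1]>-.16)&(J[...,2]<.06)]
for y in np.arange(-.15,-.09,.006): 
    v=w[abs(w[:,1]-y)<.003]; print(round(y,3),len(v),np.round(np.median(v[:,2]),4) if len(v) else'')
E
```

```text
t 36.63 q [-0.27  0.95  0.08  1.11 -0.08  1.61 -1.66] jig p [-0.0295 -0.0324  0.2328] F jig [-0.5  0.9  0.5]
[[-0.866  0.004  0.501]
 [ 0.028  0.999  0.039]
 [-0.5    0.048 -0.865]]
side 313 y [-0.108   0.0374] -0.09 [36.7 54.1]; -0.07 [36.7 54.2]; -0.05 [36.4 53.7]; -0.03 [36.8 53.9]; -0.01 [36.7 53.4]; 0.01 [37.8 53.7]; 0.03 [37.8 53.5]; 
-0.15 74 0.0278
-0.144 29 0.0347
-0.138 20 0.0384
-0.132 13 0.0439
-0.126 16 0.0388
-0.12 14 0.0434
-0.114 8 0.0185
-0.108 22 0.0351
-0.102 11 0.0373
-0.096 14 0.0373
```

View pics/s9.png

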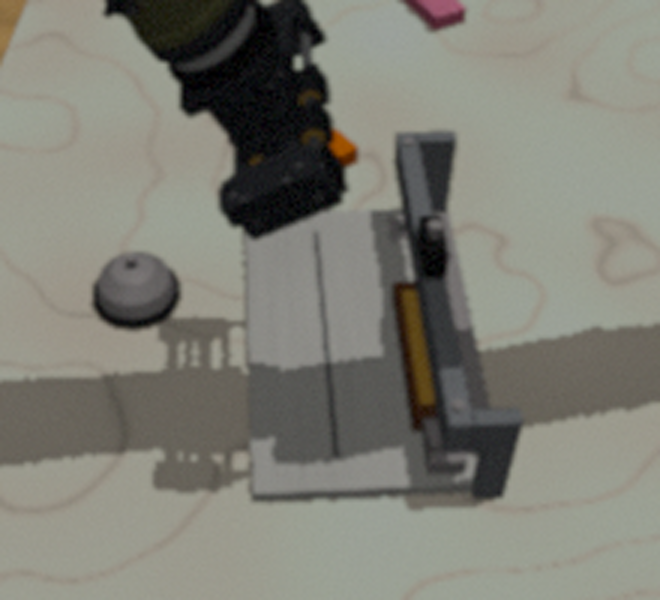

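```bash
python3 - <<'E'
from h import *
for n in("side","top"):
    Z=[]
    for i in range(4):
        c,p,d=snap(n); J=jig(cloud(c,d)); Z.append(J[(J[...,0]>.03)&(J[...,0]<.085)&(J[...,1]<-.1)&(J[...,1]>-.126)&(J[...,2]<.06)])
    w=np.vstack(Z)
    print(n)
    for y in np.arange(-.124,-.1,.004):
        print(round(y,3),[(round(x*1000),len(v),round(np.median(v[:,2])*1000,1)) for x in np.arange(.034,.084,.005) if len(v:=w[(abs(w[:,1]-y)<.002)&(abs(w[:,0]-x)<.0025)])])
E
```

```text
side
-0.124 [(34, 10, np.float64(15.8)), (39, 10, np.float64(15.7)), (44, 21, np.float64(32.6)), (49, 14, np.float64(45.0)), (54, 6, np.float64(45.4))]
-0.12 [(34, 11, np.float64(14.7)), (39, 11, np.float64(14.6)), (44, 21, np.float64(37.9)), (49, 11, np.float64(44.2)), (54, 3, np.float64(46.0))]
-0.116 [(34, 10, np.float64(15.1)), (39, 10, np.float64(14.9)), (44, 10, np.float64(16.5)), (54, 1, np.float64(42.4))]
-0.112 [(34, 10, np.float64(15.8)), (39, 13, np.float64(15.4)), (44, 15, np.float64(24.8)), (49, 7, np.float64(37.6)), (54, 5, np.float64(36.7))]
-0.108 [(34, 22, np.float64(16.4)), (39, 42, np.float64(22.7)), (44, 31, np.float64(28.9)), (49, 10, np.float64(35.9)), (54, 9, np.float64(35.8))]
-0.104 [(34, 20, np.float64(27.5)), (39, 22, np.float64(36.4)), (44, 15, np.float64(37.2)), (49, 10, np.float64(37.0)), (54, 3, np.float64(36.6))]
top
-0.124 []
-0.12 []
-0.116 []
-0.112 []
-0.108 []
-0.104 []
```

```bash
python3 -c "
from h import *
stj()
plan([(J2W(-.02,.076,.15),0),(J2W(-.02,.076,.027),0),(J2W(.041,.076,.027),0),(J2W(.041,.0615,.027),0)])"
```

```text
t 37.13 q [-0.27  0.96  0.08  1.11 -0.08  1.61 -1.66] jig p [-0.0262 -0.0325  0.2241] F jig [0.2 0.1 0.1]
[[-0.858  0.003  0.513]
 [ 0.028  0.999  0.04 ]
 [-0.512  0.049 -0.857]]
[0.119 0.349 0.237] 0 rows 4
[ 0.21  -0.02   0.352] 0 rows 3
[-0.175  0.001  0.104] 0 rows 2
[-0.001 -0.048 -0.002] 0 rows 1
```

Call:
{"op": "send_rows", "data": {
  "rows": "0.119 0.349 0.237 0;0.119 0.349 0.237 0;0.119 0.349 0.237 0;0.119 0.349 0.237 0;0.119 0.349 0.237 0"
}}

```text
clock: 37.55
tool_pos: [0.5941, -0.0082, 0.149]
eef_rot: [0.962, 0.044, -0.266, 0.039]
contact_force: [-0.3, 0.1, 0.1]
opening: 0.007
finger_force: 0.0
```

Call:
{"op": "send_rows", "data": {
  "rows": "0.06 -0.006 0.1 0;0.12 -0.012 0.2 0;0.18 -0.017 0.3 0;0.21 -0.02 0.352 0;0.21 -0.02 0.352 0;0.21 -0.02 0.352 0"
}}

```text
clock: 38.05
tool_pos: [0.596, -0.0028, 0.0282]
eef_rot: [0.963, 0.047, -0.263, 0.038]
contact_force: [-0.1, -0.7, 0.6]
opening: 0.001
finger_force: 0.0
```

```bash
python3 -c "
from h import *
stj()
plan([(J2W(.041,.076,.027),0),(J2W(.041,.0615,.027),0)])"
```

```text
t 38.05 q [-0.13  1.19  0.08  1.2  -0.02  1.29 -1.54] jig p [-0.0211  0.0748  0.0282] F jig [0.1 0.7 0.6]
[[-0.859  0.002  0.512]
 [ 0.027  0.999  0.04 ]
 [-0.511  0.048 -0.858]]
[-0.176  0.004  0.11 ] 0 rows 2
[-0.001 -0.048 -0.002] 0 rows 1
```

Call:
{"op": "send_rows", "data": {
  "rows": "-0.05 0 0.03 0;-0.11 0 0.066 0;-0.16 0 0.096 0;-0.176 0.004 0.108 0;-0.176 0.004 0.108 0;-0.176 -0.015 0.108 0;-0.176 -0.03 0.108 0;-0.176 -0.042 0.107 0;-0.176 -0.05 0.107 0;-0.176 -0.05 0.107 0"
}}

```text
clock: 38.88
tool_pos: [0.5332, 0.0055, 0.0264]
eef_rot: [0.963, 0.047, -0.263, 0.038]
contact_force: [0.7, 0.5, 0.2]
opening: 0.008
finger_force: 0.0
```

Call:
{"op": "send_rows", "data": {
  "rows": "0 -0.005 0 0;0 -0.01 0 0;0 -0.01 0 0"
}}

```text
clock: 39.13
tool_pos: [0.5327, 0.0061, 0.0264]
eef_rot: [0.963, 0.046, -0.263, 0.039]
contact_force: [0.6, -2.3, -0.2]
opening: 0.003
finger_force: 0.9
```

Call:
{"op": "send_rows", "data": {
  "rows": "0 -0.005 0 0;0 -0.01 0 0;0 -0.01 0 0"
}}

```text
clock: 39.38
tool_pos: [0.5328, 0.0064, 0.0264]
eef_rot: [0.963, 0.046, -0.263, 0.041]
contact_force: [1.8, -6.7, -1.5]
opening: 0.01
finger_force: 3.5
```

```bash
python3 -c "
from h import *
stj();blk('side')"
```

```text
t 39.38 q [-0.16  1.12  0.08  1.44 -0.02  1.12 -1.57] jig p [0.0406 0.0585 0.0264] F jig [-1.   6.9 -1.5]
[[-0.86   0.003  0.51 ]
 [ 0.031  0.999  0.045]
 [-0.51   0.054 -0.859]]
side 289 y [-0.1074  0.0418] -0.09 [36.2 53.5]; -0.07 [36.6 53.7]; -0.05 [36.2 53.8]; -0.03 [36.8 53.6]; -0.01 [36.7 53.8]; 0.01 [38.2 53.8];
```

Call:
{"op": "send_rows", "data": {
  "rows": "0 -0.005 0 0;0 -0.01 0 0;0 -0.012 0 0;0 -0.012 0 0"
}}

```text
clock: 39.77
tool_pos: [0.5329, 0.0065, 0.0265]
eef_rot: [0.963, 0.045, -0.262, 0.043]
contact_force: [3.7, -12.6, -1.1]
opening: 0.009
finger_force: 6.1
```

Call:
{"op": "send_rows", "data": {
  "rows": "0 0.03 0 0;0 0.06 0 0;0.05 0.06 -0.03 0;0.11 0.06 -0.065 0;0.175 0.06 -0.104 0;0.175 0.06 -0.104 0;0.11 0.06 -0.2 0;0.03 0.07 -0.33 0;-0.05 0.08 -0.46 0;-0.1 0.08 -0.54 0"
}}

```text
clock: 40.6
tool_pos: [0.5896, 0.0034, 0.1839]
eef_rot: [0.963, 0.046, -0.263, 0.038]
contact_force: [1.1, -0.1, 0.5]
opening: 0.005
finger_force: 0.0
```

```bash
python3 - <<'E'
from h import *
stj();blk('side')
E
```

```text
t 40.6 q [-0.15  0.99  0.1   1.19 -0.02  1.5  -1.54] jig p [-0.0155  0.0679  0.1839] F jig [-1.1  0.2  0.5]
[[-0.859  0.004  0.511]
 [ 0.028  0.999  0.039]
 [-0.511  0.048 -0.858]]
side 313 y [-0.1078  0.038 ] -0.09 [36.1 53.8]; -0.07 [36.6 53.6]; -0.05 [36.2 54. ]; -0.03 [36.9 53.9]; -0.01 [36.6 53.7]; 0.01 [37.6 53.8]; 0.03 [38.  53.5];
```

```bash
python3 -c "
from h import *
plan([(J2W(-.015,-.015,.026),0),(J2W(.0245,-.015,.026),0)])"
```

```text
[ 0.256 -0.302  0.47 ] 0 rows 5
[-0.114  0.001  0.066] 0 rows 1
```

Call:
{"op": "send_rows", "data": {
  "rows": "0.04 -0.1 0.07 0;0.08 -0.2 0.14 0;0.13 -0.302 0.22 0;0.18 -0.302 0.32 0;0.22 -0.302 0.4 0;0.256 -0.302 0.47 0;0.256 -0.302 0.47 0;0.256 -0.302 0.47 0"
}}

```text
clock: 41.32
tool_pos: [0.5734, 0.0867, 0.0196]
eef_rot: [0.962, 0.047, -0.266, 0.037]
contact_force: [-2.6, 1.9, 15.5]
opening: 0.004
finger_force: 7.6
```

Call:
{"op": "send_rows", "data": {
  "rows": "-0.03 0 0.018 0;-0.06 0 0.036 0;-0.09 0 0.054 0;-0.105 0 0.061 0;-0.114 0 0.066 0;-0.12 0 0.07 0;-0.124 0 0.073 0;-0.124 0 0.073 0"
}}

```text
clock: 41.98
tool_pos: [0.5378, 0.0817, 0.0195]
eef_rot: [0.965, 0.047, -0.257, 0.037]
contact_force: [10.5, 1.6, 12.8]
opening: 0.003
finger_force: 7.3
```

Call:
{"op": "send_rows", "data": {
  "rows": "-0.004 0 0.0025 0;-0.008 0 0.005 0;-0.008 0 0.005 0"
}}

```text
clock: 42.23
tool_pos: [0.5372, 0.0816, 0.0195]
eef_rot: [0.965, 0.047, -0.254, 0.036]
contact_force: [13.3, 1.9, 14.9]
opening: 0.008
finger_force: 9.5
```

```bash
python3 -c "
from h import *
stj()"
```

```text
t 42.23 q [-0.25  1.13  0.06  1.42 -0.07  1.12 -1.64] jig p [ 0.0277 -0.0158  0.0195] F jig [-13.4  -0.4  14.9]
[[-0.869  0.004  0.495]
 [ 0.027  0.999  0.038]
 [-0.495  0.047 -0.868]]
```

Call:
{"op": "send_rows", "data": {
  "rows": "0.03 0 -0.03 0;0.08 0 -0.07 0;0.14 0 -0.11 0;0.16 0 -0.13 0;0.1 0 -0.23 0;0.03 0.01 -0.35 0;-0.04 0.02 -0.47 0;-0.1 0.03 -0.57 0;-0.1 0.03 -0.57 0"
}}

```text
clock: 42.98
tool_pos: [0.5941, 0.086, 0.1865]
eef_rot: [0.964, 0.046, -0.258, 0.037]
contact_force: [1.8, -0.6, -0.0]
opening: 0.005
finger_force: 0.0
```

```bash
python3 - <<'E'
from h import *
stj();blk('side')
c,p,d=load("top0"); A=jig(cloud(c,d)); c,p2,d2=snap("top"); 
g=cv2.absdiff(p,p2).max(2)
for n,(x,y) in dict(bell=(300,168),cup=(172,195),term=(169,265)).items(): print(n,np.percentile(g[y-25:y+25,x-15:x+15],[50,95]))
E
```

```text
t 42.98 q [-0.25  1.    0.08  1.15 -0.07  1.53 -1.64] jig p [-0.0293 -0.0136  0.1865] F jig [-1.7  0.8 -0. ]
[[-0.866  0.005  0.501]
 [ 0.028  0.999  0.039]
 [-0.5    0.047 -0.865]]
side 310 y [-0.1071  0.0383] -0.09 [36.9 53.9]; -0.07 [37. 54.]; -0.05 [36. 54.]; -0.03 [36.7 53.5]; -0.01 [36.7 53.3]; 0.01 [38.7 54. ]; 0.03 [37.9 53.6]; 
bell [ 17. 116.]
cup [16. 21.]
term [10. 18.]
```

```bash
python3 -c "
from plant import finish_job
print(finish_job())"
```

```text
the job is handed in; nothing more can be done
None
```

The name block is under the bridge, flat and brass plate up. It sits square against the fence and against the end stop at the robot's left; I handed the job in at about 43 s. I confirmed both contacts by touch: the end stop stopped it twice at the same spot. The last thing I did was press it against the fence, and the camera showed no visible shift. The pen cup and terminal looked unmoved and the bell looked in place, though the arm blocked my last check of the bell. I don't have a verdict from the judge.

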